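Fetch the tea light from behind the mills

ROBOT

A 6-joint arm with a two-finger parallel gripper is mounted at the origin on the work surface; the furniture and walls round the work are solid. World frame = base frame: x ahead of the robot, y to its left, z up, the work surface at z = 0. Lengths are in mm, angles in rad, forces in N, time in s.
With the tool pointing down it reaches from about 350 to 800 mm from the base axis. Payload 7.3 kg.
Tool frame: the origin (TCP) lies on the centre line of the jaws, within the pads' length; the fingertips stand 17 mm ahead of it and the grasp point (between the pads) lies 2 mm behind it; z points along the fingers, y is the direction in which the jaws open and shut (so a half turn about z gives the same grasp; the last joint's range is limited). The gripper opens to 85 mm and grips with 20 to 120 N. Pads are 22 mm wide; open, the fingers measure 114 mm over their backs; the gripper's body (76 mm by 85 mm) begins 54 mm behind the grasp point. The pads swing forward as they close: fully open they stand 13 mm farther back than shut.
Start: joints at [-1.318, 0.342, 1.524, -0, 1.275, -0.146], TCP at [203.888, -483.814, 213.122] pointing down, gripper open.
Joint ranges: [-2.53, 2.53], [-0.77, 2.02], [0.04, 2.7], [-1, 4.14], [0.28, 2.66], [-3.11, 3.11]. Speed limits (rad/s): [2.57, 2.57, 3.14, 3.14, 3.14, 3.14].

INTERFACE

Orientations are given as a 3x3 rotation matrix whose columns are the frame's x, y, z axes.
In Python, from bench import bot, cams gives the robot as it stands.
- The arm moves only by the shell command python3 -m jog 'ROWS' [FORCE]. ROWS is JSON, a list that holds one entry, the list of rows, each a list of 7 numbers: the turn, a rotation vector about the tool's x, y, z in rad, then the shift along the tool's x, y, z in mm, then the opening, from 0 (shut) to 1 (fully open). In form: [[[wx, wy, wz, dx, dy, dz, claw], ...]]. A call has 1 to 8 rows; each row is the pose to reach, as a shift and turn from the pose measured when the call began, along the tool's axes at that moment; what a row does not reach only later rows make up. A row lasts 1/8 s, in which the tool goes at most 62.5 mm and 10.7 degrees, less where a joint would pass 70% of its speed; a pose out of reach is approached as far as the arm can. A call with a gripper value outside its range is refused whole. The fingers move at their own pace and stop on an object; FORCE is the grip in N (left out, the last holds). Time passes only in rows, so rows that repeat a pose let the fingers close. It gives the time, the measured TCP pose, the force and the opening at its end, in the units of the state.
- bot.sense(): the state, without advancing time (a new reading comes with each control period).
- cams.snapshot(name): name is "side" or "top"; returns (picture, depth): 480x640x3 uint8, blue, green, red; 480x640 float32, mm along the optical axis (not along the pixel's ray), 0 where there is no reading.
- cams.get_calibration(name): a dict with "intrinsics" (3x3 intrinsics, pixels), "distortion" ([k1, k2, p1, p2, k3] as OpenCV has them; the pictures are not rectified), "R" (3x3) and "t" (3): a world point X has camera coordinates R X + t. Camera axes: x right, y down, z forward; pixel columns grow to the right and rows downward; lengths in mm; the calibration is good to about 2 mm. A picture is of the moment at which its call begins. get_calibration takes no time and is no camera call.
- bot.hand_in(): hands the job in, once; it reports no verdict.
The state is a dict: "time": time; "joint_pos": joint angles; "qd": joint speeds; "tau": joint torques, N m; "position": TCP position; "eef_rot": TCP orientation; "force": force on the tool from outside, world axes, zero at the start; "ft_torque": the same for the moment, N m; "finger_gap": finger opening in mm.
Only numpy, scipy, OpenCV 4.12 (cv2) and the standard library are available. Lean on these libraries where they do the work, as an engineer would, in place of code of your own. Each camera call takes 0.05 s, during which the arm holds its last target.

TASK

The tea light at the back of the wooden tray is hemmed in by three taller things: the wooden pepper mill, the spice jar and the salt mill. First clear all three, upright, onto the chopping board; then, while they wait there, set the tea light flat in the middle of the round cork coaster; finally put the three back upright in the tray, each on the very spot where it stood at the start. Knock nothing over and leave the lemon and the garlic alone.

Things in the scene. Friction and masses are not known exactly. Their poses are not given: they have to be found in the camera images.
- tray: Shallow open wooden tray, 165 (x) x 210 (y) x 22 mm high, walls 6 mm, floor top 6 mm above its origin; fixed. Origin: centre of the underside. Its -x side is the front. Three flush pale round inlays (66 mm across) mark the spots of the tall things, at (x, y) = (-42, 0), (22, 62) and (22, -62) mm in its frame; which thing stands on which differs each time. The tea light stands at about (30, 0) mm.
- board: Light wooden chopping board lying flat, 300 (x) x 120 (y) x 14 mm, with an 18 mm hanging hole at x = 132 mm; fixed. Origin: centre of the underside, long side along its x; top 14 mm above the origin. It lies to the left or right of the tray. Side area for the three tall things; they fit in a row along x, 85 mm apart.
- coaster: Flat round cork coaster, 90 mm across, 6 mm thick; fixed. Origin: centre of the underside. It lies on the other side of the tray from the board.
- tea_light: Tea light: round metal cup with red wax, 38 mm across, 15 mm high, about 20 g. Origin: centre of the underside, z up. Grasp across its rim with the fingertips.
- pepper_mill: Turned brown wooden pepper mill, round, up to 58 mm across, 170 mm high, about 0.18 kg; its head (fixed, 49 mm across) is from 123 to 159 mm, with a 12 mm knob on top. Origin: centre of the underside, z up.
- spice_jar: Round glass spice jar with a red cap, 44 mm across (cap from 85 mm up), 105 mm high, about 0.11 kg. Origin: centre of the underside, z up.
- salt_mill: Round grey and clear salt mill, 44 mm across up to 74 mm, its head 34 mm across above that, 90 mm high, about 0.1 kg. Origin: centre of the underside, z up.
- lemon: Yellow lemon, 75 x 54 x 53 mm; bystander, leave alone. Origin: underside.
- garlic: Garlic bulb, 58 mm across, 57 mm high; bystander, leave alone. Origin: underside.

How it is judged:
By the outcome, as a careful person would: the job done as asked, in the order asked, and still so for the second after the job is handed in, with the robot touching nothing.
It also fails if it takes over 141 s, if anything falls off the work surface, if the arm or the gripper's body presses on something with over 40 N, if the wrist force passes 120 N, or if a joint passes its speed limit or range.

## Working session

There is one attempt and no reset: what is moved stays moved. The work goes in short steps, Python scripts to look and compute and a shell command to move; the robot and the scene stay as the last step left them, time stands still between calls to the robot, and variables do not carry over. Pictures are saved under pics/ and viewed, and the job is handed in when it is done.

```bash
ls; mkdir -p pics; python3 - <<'E'
from bench import bot,cams
import cv2,numpy as np
s=bot.sense()
for k in s: print(k,np.round(s[k],3).tolist())
for n in("side","top"):
    p,d=cams.snapshot(n); cv2.imwrite(f"pics/{n}0.png",p); np.save(f"pics/{n}0d.npy",d)
    c=cams.get_calibration(n); print({k:np.round(v,4).tolist() for k,v in c.items()})
E
```

```text
pics
time 0.0
joint_pos [-1.318, 0.343, 1.525, 0.0, 1.275, -0.146]
qd [0.001, -0.0, 0.001, 0.0, -0.0, -0.001]
tau [-0.001, -43.368, -24.602, -0.0, 0.008, -0.0]
position [203.765, -483.373, 212.404]
eef_rot [[0.922, 0.388, -0.0], [0.388, -0.922, 0.002], [0.0, -0.002, -1.0]]
force [0.39, -0.007, -0.065]
ft_torque [-0.046, 0.018, 0.077]
finger_gap 85.253
{'intrinsics': [[448.4456, 0.0, 319.8424], [0.0, 448.4456, 232.9953], [0.0, 0.0, 1.0]], 'distortion': [0.0347, 0.0, 0.0, 0.0, 0.0], 'R': [[-0.9531, -0.3023, -0.0114], [-0.1151, 0.3973, -0.9104], [0.2798, -0.8665, -0.4135]], 't': [560.5526, 63.9741, 1089.962]}
{'intrinsics': [[438.2268, 0.0, 319.0403], [0.0, 438.2268, 235.4438], [0.0, 0.0, 1.0]], 'distortion': [-0.013, 0.0, 0.0, 0.0, 0.0], 'R': [[0.0041, -0.9998, 0.0189], [-0.9972, -0.0055, -0.0748], [0.0749, -0.0185, -0.997]], 't': [61.02, 559.4356, 1084.024]}
```

View pics/side0.png

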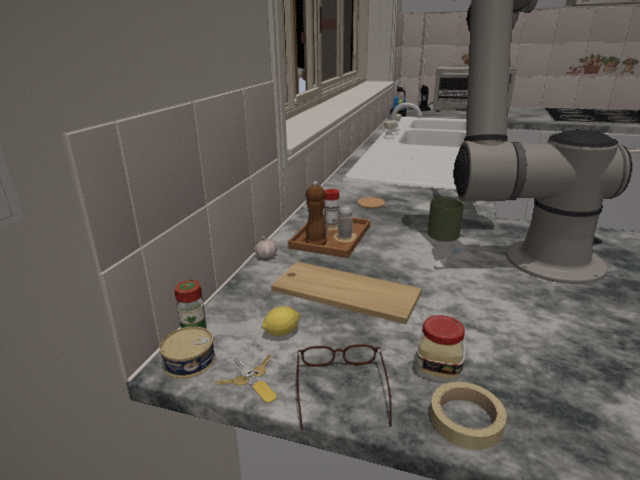

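View pics/top0.png

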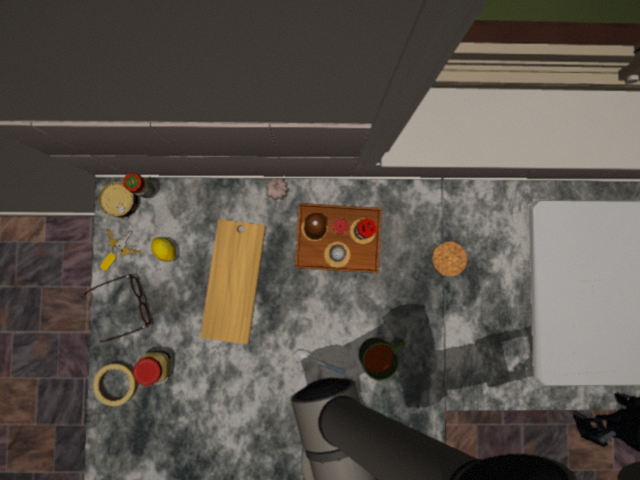

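The side view shows the tray at about (330,235) with the pepper mill, jar and salt mill. The board is at (345,290) and the coaster at (371,202). In the top view the tray is at (338,238), the board at (233,282), the coaster at (450,259), the lemon at (163,248), the garlic at (277,188), and a green mug at (380,358).

```bash
cat > h.py <<'E'
import numpy as np,cv2
from bench import bot,cams
def ray(n,uv,z):
    c=cams.get_calibration(n);K=c["intrinsics"];R=np.array(c["R"]);t=np.array(c["t"])
    p=cv2.undistortPoints(np.array(uv,float).reshape(-1,1,2),np.array(K),np.array(c["distortion"]))[:,0]
    d=np.c_[p,np.ones(len(p))]@R; o=-R.T@t
    return o+d*((z-o[2])/d[:,2])[:,None]
def proj(n,X):
    c=cams.get_calibration(n)
    return cv2.projectPoints(np.array(X,float).reshape(-1,1,3),cv2.Rodrigues(np.array(c["R"]))[0],np.array(c["t"]),np.array(c["intrinsics"]),np.array(c["distortion"]))[0][:,0]
def big(m):
    cs,_=cv2.findContours(m.astype(np.uint8),cv2.RETR_EXTERNAL,cv2.CHAIN_APPROX_NONE)
    return sorted(cs,key=cv2.contourArea)[::-1]
E
python3 - <<'E'
import cv2
a=cv2.imread("pics/top0.png");b=cv2.imread("pics/side0.png")
cv2.imwrite("pics/c1.png",cv2.resize(a[195:285,285:395],None,fx=7,fy=6.6,interpolation=cv2.INTER_NEAREST) if 0 else cv2.resize(a[198:282,285:390],None,fx=7,fy=7,interpolation=cv2.INTER_CUBIC))
cv2.imwrite("pics/c2.png",cv2.resize(b[175:260,280:385],None,fx=7,fy=7,interpolation=cv2.INTER_CUBIC))
E
```

```text
(no output)
```

View pics/c1.png

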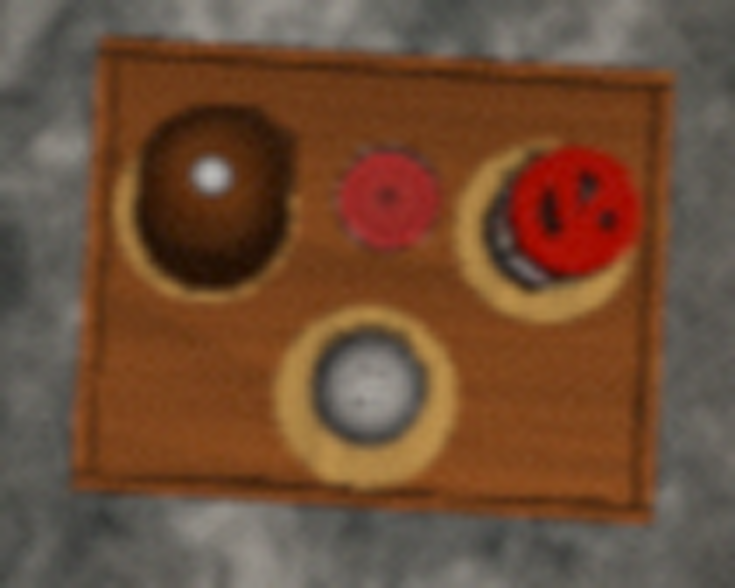

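View pics/c2.png

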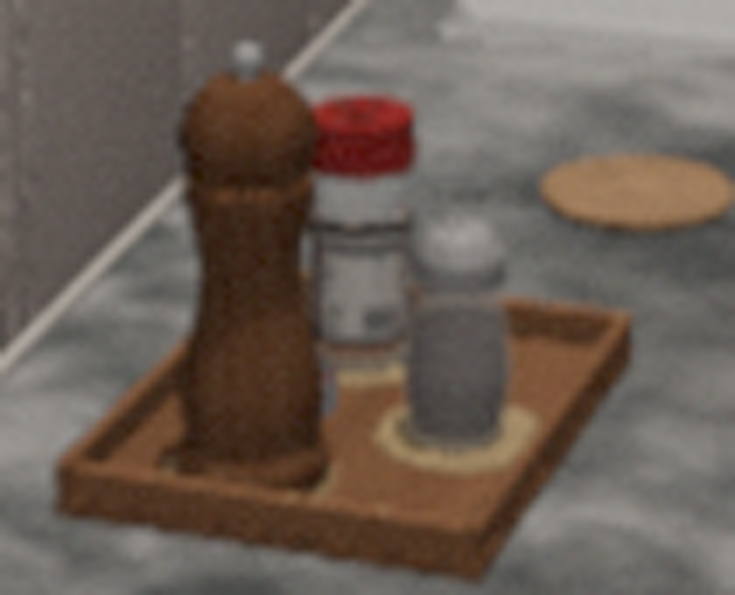

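```bash
python3 - <<'E'
from h import *
np.set_printoptions(precision=1,suppress=True)
a=cv2.imread("pics/top0.png");b=cv2.imread("pics/side0.png")
hsv=cv2.cvtColor(a,cv2.COLOR_BGR2HSV)
# tray corners (outer rim top z=22) from crop
def cr(u,v): return [285+(u+.5)/7-.5,198+(v+.5)/7-.5]
C=ray("top",[cr(103,36),cr(676,72),cr(652,522),cr(72,488)],22)
print("tray corners",C[:,:2].tolist(), "ctr",C.mean(0), np.degrees(np.arctan2(*(C[0]-C[3]+C[1]-C[2])[[1,0]])), [np.linalg.norm(C[i]-C[i-1]) for i in range(4)])
# brown mask
def blob(lo,hi,box,z,name):
    m=cv2.inRange(hsv,lo,hi); k=np.zeros_like(m);x0,y0,x1,y1=box;k[y0:y1,x0:x1]=m[y0:y1,x0:x1]
    c=big(k)[0]; h=cv2.convexHull(c); r=cv2.minAreaRect(ray("top",h.reshape(-1,2),z)[:,:2].astype(np.float32))
    e=cv2.fitEllipse(h); print(name,"rect",r,"ellipse ctr",e,ray("top",[e[0]],z)[0]); return h
blob((3,110,60),(22,255,255),(285,195,395,285),22,"tray")
blob((10,60,90),(30,255,255),(190,205,275,355),14,"board")
blob((5,70,90),(25,255,255),(420,230,480,290),6,"coaster")
blob((0,150,120),(180,255,255),(330,215,350,236),20,"tea?")
blob((0,200,100),(8,255,255),(352,210,380,250),111,"jar cap")
blob((15,80,110),(30,255,255),(320,236,358,272),6,"inlay front")
for n,uv,z in(("knob",cr(211,175),176),("saltop",cr(368,387),96),("inlayF",cr(366,396),6),("tea",cr(388,198),21),("cap",cr(574,211),111),("lemon",[163,248],30),("garlic",[277,188],30),("mugtop",[380,358],90),("wall",[280,178],0)): print(n,ray("top",[uv],z)[0])
E
```

```text
tray corners [[641.7324190711215, 114.03617967900475], [630.0372694904363, -93.49480952882428], [467.53179126264257, -83.81139630460626], [478.83871367220775, 123.88718616031674]] ctr [554.5  15.2  22. ] -3.435467057007287 [np.float64(163.1913036509083), np.float64(207.86026076500204), np.float64(162.7937312850679), np.float64(208.00612407406265)]
tray rect ((554.1724853515625, 15.867530822753906), (210.1680450439453, 164.53318786621094), 86.79114532470703) ellipse ctr ((336.7929382324219, 238.1093292236328), (92.5951919555664, 100.95240020751953), 95.70325469970703) [552.5  19.   22. ]
board rect ((444.7174072265625, 280.3836364746094), (124.6435546875, 302.25262451171875), 82.56876373291016) ellipse ctr ((233.613037109375, 281.52081298828125), (76.03691101074219, 140.18133544921875), 9.219673156738281) [442.6 277.3  14. ]
coaster rect ((503.5918884277344, -271.57470703125), (89.87226867675781, 90.12129974365234), 44.515193939208984) ellipse ctr ((449.39862060546875, 258.5094909667969), (35.19584274291992, 35.910099029541016), 143.6470184326172) [ 502.8 -270.6    6. ]
tea? rect ((57
[... 261 characters left out ...]
, -45.891845703125), (41.90340042114258, 41.998897552490234), 89.85011291503906) ellipse ctr ((366.97796630859375, 227.34727478027344), (18.23682975769043, 18.999082565307617), 90.14791107177734) [571.8 -45.8 111. ]
inlay front rect ((513.1416625976562, 17.46127700805664), (66.20735931396484, 66.31211853027344), 0.1867293417453766) ellipse ctr ((336.8797912597656, 254.22535705566406), (26.298551559448242, 26.649106979370117), 74.39022064208984) [512.5  17.8   6. ]
knob [575.4  76.1 176. ]
saltop [512.8  22.5  96. ]
inlayF [512.7  17.9   6. ]
tea [583.7  10.9  21. ]
cap [570.9 -44.9 111. ]
lemon [525.1 450.8  30. ]
garlic [677.5 170.1  30. ]
mugtop [269.4 -77.7  90. ]
wall [709.2 165.    0. ]
```

```bash
python3 - <<'E'
from h import *
np.set_printoptions(precision=1,suppress=True)
def ct(u,v): return [285+(u+.5)/7-.5,198+(v+.5)/7-.5]
def cs(u,v): return [280+(u+.5)/7-.5,175+(v+.5)/7-.5]
def tri(p,q):
    A=[]
    P=[]
    for n in("top","side"):
        c=cams.get_calibration(n);P.append(np.c_[np.array(c["R"]),np.array(c["t"])])
    u=[cv2.undistortPoints(np.array([[x]],float),np.array(cams.get_calibration(n)["intrinsics"]),np.array(cams.get_calibration(n)["distortion"])).reshape(2,1) for n,x in(("top",p),("side",q))]
    X=cv2.triangulatePoints(P[0],P[1],*u)[:,0];X=X[:3]/X[3];return X
for n,p,q in(("knob",ct(211,172),cs(247,48)),("cap",ct(574,211),cs(362,108)),("salt",ct(368,387),cs(462,222))):
    X=tri(p,q);print(n,X,proj("top",[X])[0]-p,proj("side",[X])[0]-q)
for n,q,z in (("tray corner front-left",cs(475,545),22),("coaster",cs(641,190),6),("salt inlay",cs(457,437),6)): print(n,ray("side",[q],z)[0])
print(proj("side",[[512.6,18,96],[512.6,18,6],[580,76,176],[572.7,-47.7,111],[583.7,11,21]])-[280,175])
d=np.load("pics/top0d.npy");print(d[254-4,332:343],d[227,360:374],d[222,310:322])
E
```

```text
knob [576.   75.8 171.3] [0.1 0.4] [-0.4 -0. ]
cap [569.6 -45.5 109.4] [0.2 0.6] [-0.6 -0. ]
salt [511.2  21.9  92.2] [0.2 0.7] [-0.7 -0. ]
tray corner front-left [471.8 144.7  22. ]
coaster [ 496. -258.    6.]
salt inlay [508.8  27.2   6. ]
[[64.8 29.3]
 [64.4 60.5]
 [32.9  4.5]
 [49.9 14.1]
 [40.1 51.5]]
[1037.6 1031.7 1031.6    0.  1029.2 1028.9 1030.5 1027.9 1028.1 1029.
 1032. ] [1016.9 1014.6 1015.8 1014.4 1018.3 1013.  1018.6 1014.5 1016.  1016.6
 1017.8 1017.2 1017.2 1016.5] [963.6 962.5 961.3 952.3 949.6 951.9 949.3 952.6 963.7 963.9 961.8 964. ]
```

```bash
cat >> h.py <<'E'
def go(x,y,z,yaw=-5):
    """print tool-frame shift & turn to bring the tool to world target, pointing down with tool-x yaw"""
    s=bot.sense();R=np.array(s["eef_rot"]);p=np.array(s["position"])
    a=np.radians(yaw);T=np.array([[np.cos(a),np.sin(a),0],[np.sin(a),-np.cos(a),0],[0,0,-1]])
    w=cv2.Rodrigues(R.T@T)[0].ravel()
    print("t",round(s["time"],2),"pos",p.round(1),"gap",round(float(s["finger_gap"]),1),"F",np.round(s["force"],1),"tilt",R[:,2].round(3))
    print("TURN",w.round(3),"SHIFT",(R.T@(np.array([x,y,z])-p)).round(1))
E
python3 -c "
from h import *
go(560,60,270)"
```

```text
t 0.1 pos [ 203.8 -483.4  212.5] gap 85.5 F [-0.5 -0.6  0.7] tilt [-0.     0.001 -1.   ]
TURN [-0.001  0.     0.486] SHIFT [ 539.3 -362.5  -56.9]
```

```bash
python3 -m jog '[[[0,0,0.05,20,-10,-20,1],[0,0,0.12,55,-35,-40,1],[0,0,0.2,95,-65,-57,1],[0,0,0.28,135,-95,-57,1],[0,0,0.36,180,-125,-57,1],[0,0,0.43,225,-155,-57,1],[0,0,0.486,270,-182,-57,1],[0,0,0.486,310,-208,-57,1]]]'; python3 -c "
from h import *
go(577.5,76,270)"
```

```text
time: 1.1
position: [409.4, -169.7, 269.7]
eef_rot: [[0.996, -0.087, -0.001], [-0.087, -0.996, 0.002], [-0.001, -0.001, -1.0]]
force: [0.3, -0.6, 0.0]
finger_gap: 85.3
t 1.1 pos [ 409.4 -169.7  269.7] gap 85.3 F [ 0.3 -0.6  0. ] tilt [-0.001  0.002 -1.   ]
TURN [-0.001  0.001 -0.   ] SHIFT [ 1.460e+02 -2.595e+02 -1.000e-01]
```

```bash
python3 -m jog '[[[0,0,0,20,-35,0,1],[0,0,0,42,-75,0,1],[0,0,0,65,-115,0,1],[0,0,0,88,-155,0,1],[0,0,0,110,-195,0,1],[0,0,0,130,-232,0,1],[0,0,0,146,-259.5,0,1],[0,0,0,146,-259.5,0,1]]]'; python3 - <<'E'
from h import *
go(577.5,76,150)
p,d=cams.snapshot("top");q,_=cams.snapshot("side")
cv2.imwrite("pics/v1.png",np.hstack([cv2.resize(p[160:300,260:400],None,fx=2.8,fy=2.8),cv2.resize(q[130:270,270:410],None,fx=2.8,fy=2.8)]))
E
```

```text
time: 2.1
position: [577.8, 77.7, 268.8]
eef_rot: [[0.996, -0.085, -0.002], [-0.085, -0.996, 0.002], [-0.002, -0.002, -1.0]]
force: [0.5, 0.2, -0.1]
finger_gap: 85.6
t 2.1 pos [577.8  77.7 268.8] gap 85.6 F [ 0.5  0.2 -0.1] tilt [-0.002  0.002 -1.   ]
TURN [-0.002  0.002  0.002] SHIFT [1.000e-01 1.900e+00 1.188e+02]
```

View pics/v1.png

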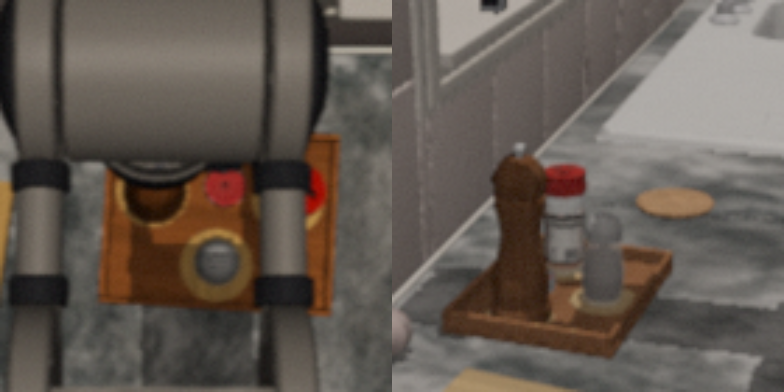

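Left: the arm covers the back of the tray. Right: the mill stands undisturbed, with its knob at crop pixel (520,147). The gripper is out of the crop, so I'll show a higher region.

```bash
python3 - <<'E'
from h import *
q,_=cams.snapshot("side")
cv2.imwrite("pics/v2.png",cv2.resize(q[60:260,230:430],None,fx=3,fy=3))
E
```

```text
(no output)
```

View pics/v2.png

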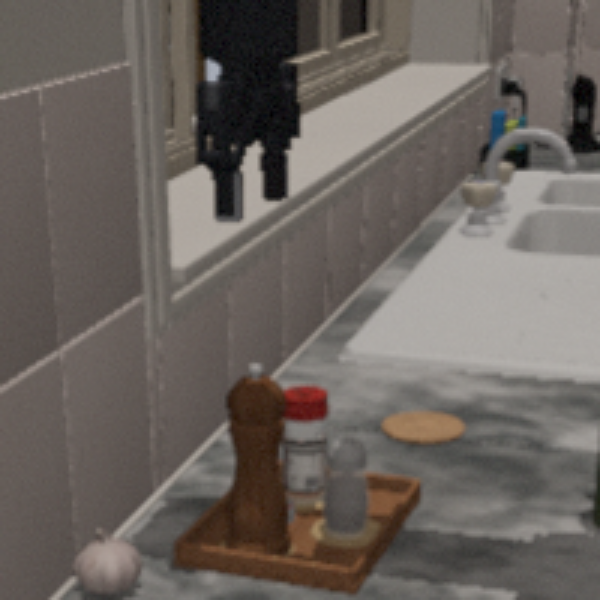

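The open fingers, with tips at (230,215) and (275,195), are centred over the mill's knob at (256,370). Descending to the head.

```bash
python3 -m jog '[[[0,0,0,0,2,20,1],[0,0,0,0,2,42,1],[0,0,0,0,2,64,1],[0,0,0,0,2,84,1],[0,0,0,0,2,102,1],[0,0,0,0,2,114,1],[0,0,0,0,2,121,1],[0,0,0,0,2,121,1]]]'; python3 - <<'E'
from h import *
go(577.5,76,148)
q,_=cams.snapshot("side")
cv2.imwrite("pics/v3.png",cv2.resize(q[140:260,270:390],None,fx=5,fy=5))
E
```

```text
time: 3.25
position: [576.5, 73.3, 148.6]
eef_rot: [[0.996, -0.088, -0.002], [-0.088, -0.996, 0.001], [-0.002, -0.001, -1.0]]
force: [0.6, 0.2, 0.2]
finger_gap: 85.6
t 3.25 pos [576.5  73.3 148.6] gap 85.6 F [0.6 0.2 0.2] tilt [-0.002  0.001 -1.   ]
TURN [-0.001  0.002 -0.001] SHIFT [ 0.7 -2.8  0.6]
```

View pics/v3.png

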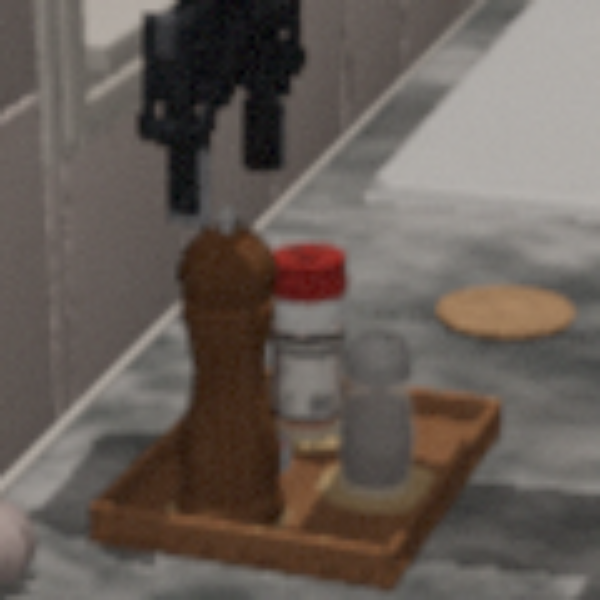

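The finger tips, at (183,215) and (263,165), look higher than expected relative to the head at (228,265). I'll check that by projecting them.

```bash
python3 - <<'E'
from h import *
np.set_printoptions(precision=1,suppress=True)
c=cams.get_calibration("side")
print((proj("side",[[576.5,73+47,144],[576.5,73+47,131],[576.5,73-47,144],[576.5,73-47,131],[576,73,176],[580,73,6]])-[270,140])*5)
p,d=cams.snapshot("side"); print(d[165:185:3,306], d[160:172:2,322], d[190:196,315])
cal=c
for v,u in((180,307),(170,322),(193,315),(235,315)):
    z=d[v,u]; k=cv2.undistortPoints(np.array([[[u,v]]],float),np.array(c["intrinsics"]),np.array(c["distortion"]))[0,0]
    print(u,v,z,np.array(c["R"]).T@(np.array([k[0]*z,k[1]*z,z])-np.array(c["t"])))
E
```

```text
[[193.8 288. ]
 [194.4 313.2]
 [252.2 228.7]
 [252.5 252.4]
 [224.  196.3]
 [222.  504.2]]
[1023.8 1030.3 1045.8 1050.7 1060.6 1061.5 1067.3] [1134.  1138.3 1132.3 1138.  1142.9 1144.7] [1100.7 1102.1 1100.8 1100.3 1098.8 1097.6]
307 180 1063.519 [577.7 126.2 190.3]
322 170 1144.7155 [570.2  31.1 188.2]
315 193 1100.2758 [567.2  99.7 149.8]
315 235 1143.0715 [567.7 103.8  38.2]
```

```bash
python3 - <<'E'
from h import *
np.set_printoptions(precision=1,suppress=True)
print(proj("side",[[578,77+47,z] for z in(252,265,280,300)]))
q,_=cams.snapshot("side");p,_=cams.snapshot("top")
s=bot.sense();print(s["time"],s["position"],s["joint_pos"],s["qd"])
cv2.imwrite("pics/v4.png",np.hstack([cv2.resize(q[140:260,270:390],None,fx=3.3,fy=3.3),cv2.resize(p[160:280,260:380],None,fx=3.3,fy=3.3)]))
E
```

```text
[[306.6 154.1]
 [306.4 148.6]
 [306.3 142.1]
 [306.1 133.3]]
3.45 [577.   73.5 149.3] [-0.   0.5  1.5  0.   1.2  1.7] [ 0.  0.  0. -0. -0. -0.]
```

View pics/v4.png

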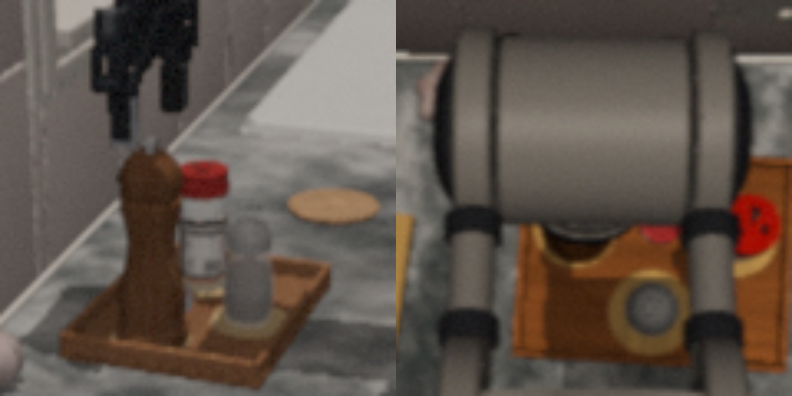

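Twice now the finger tips have appeared about 35–40 mm higher than the stated tool geometry predicts. I'll raise the arm clear and close the gripper to measure it.

```bash
python3 -m jog '[[[0,0,0,0,0,-20,1],[0,0,0,0,0,-40,1],[0,0,0,0,0,-60,0.6],[0,0,0,0,0,-60,0.3],[0,0,0,0,0,-60,0],[0,0,0,0,0,-60,0],[0,0,0,0,0,-60,0],[0,0,0,0,0,-60,0]]]' 25; python3 - <<'E'
from h import *
np.set_printoptions(precision=1,suppress=True)
go(577.5,76,208)
q,d=cams.snapshot("side")
print(proj("side",[[577,75,z] for z in(192,210,230)]))
cv2.imwrite("pics/v5.png",cv2.resize(q[110:230,270:390],None,fx=5,fy=5))
np.save("pics/v5d.npy",d)
E
```

```text
time: 4.45
position: [576.9, 73.5, 208.9]
eef_rot: [[0.996, -0.088, -0.001], [-0.088, -0.996, 0.001], [-0.001, -0.001, -1.0]]
force: [0.6, 0.8, 1.0]
finger_gap: -0.1
t 4.45 pos [576.9  73.5 208.9] gap -0.1 F [0.6 0.8 1. ] tilt [-0.  0. -1.]
TURN [-0.  0. -0.] SHIFT [ 0.4 -2.6  0.9]
[[314.1 173.2]
 [313.9 166.1]
 [313.8 158.1]]
```

View pics/v5.png

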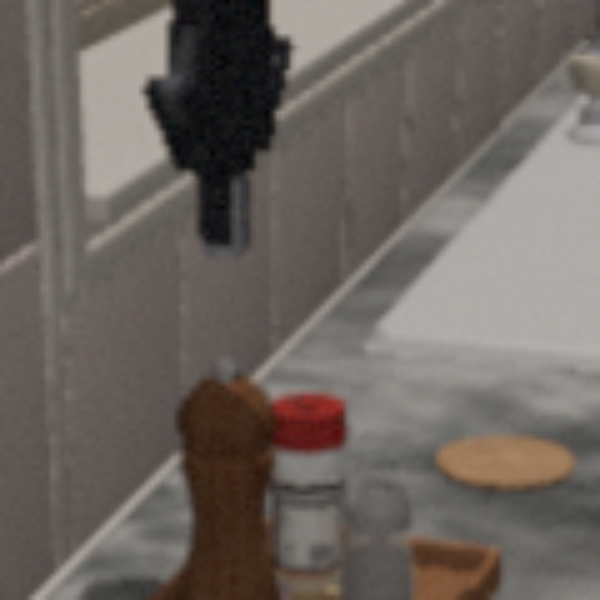

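Shut tips are at (222,250), about 52 mm above the knob (225,358). So the real tips are at about TCP z + 20 mm, rather than TCP − 17. I'll use that measured offset and check it by view and by contact force.

```bash
python3 -m jog '[[[0,0,0,0,-2.5,0,1],[0,0,0,0,-2.5,0,1],[0,0,0,0,-2.5,0,1],[0,0,0,0,-2.5,20,1],[0,0,0,0,-2.5,40,1],[0,0,0,0,-2.5,55,1],[0,0,0,0,-2.5,65,1],[0,0,0,0,-2.5,75,1]]]'; python3 -m jog '[[[0,0,0,0,0,8,1],[0,0,0,0,0,16,1],[0,0,0,0,0,24,1],[0,0,0,0,0,30,1],[0,0,0,0,0,30,1]]]'; python3 - <<'E'
from h import *
go(577.5,76,104)
q,d=cams.snapshot("side")
cv2.imwrite("pics/v6.png",cv2.resize(q[140:260,270:390],None,fx=5,fy=5))
E
```

```text
time: 5.5
position: [577.4, 76.0, 133.8]
eef_rot: [[0.996, -0.088, -0.0], [-0.088, -0.996, 0.001], [-0.0, -0.001, -1.0]]
force: [-1.3, 0.1, -0.4]
finger_gap: 85.2
time: 6.12
position: [577.2, 76.1, 103.4]
eef_rot: [[0.996, -0.088, -0.001], [-0.088, -0.996, 0.001], [-0.001, -0.001, -1.0]]
force: [-0.1, -0.3, 0.1]
finger_gap: 85.5
t 6.12 pos [577.2  76.1 103.4] gap 85.5 F [-0.1 -0.3  0.1] tilt [-0.001  0.001 -1.   ]
TURN [-0.001  0.001 -0.001] SHIFT [ 0.3  0.  -0.6]
```

View pics/v6.png

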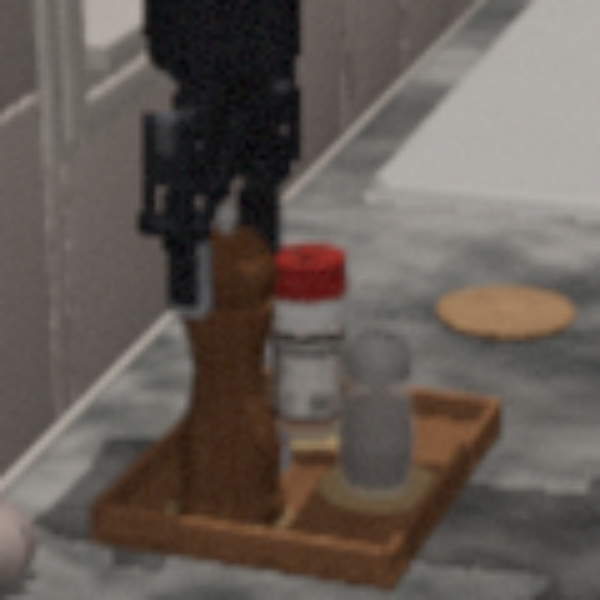

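The near finger (190,280) now stands beside the head and the other is behind it. Closing.

```bash
python3 -m jog '[[[0,0,0,0,0,0,0.8],[0,0,0,0,0,0,0.7],[0,0,0,0,0,0,0.62],[0,0,0,0,0,0,0.55],[0,0,0,0,0,0,0.4],[0,0,0,0,0,0,0.4],[0,0,0,0,0,0,0.4],[0,0,0,0,0,0,0.4]]]' 40; python3 - <<'E'
from h import *
go(577.2,76,150)
q,d=cams.snapshot("side")
cv2.imwrite("pics/v7.png",cv2.resize(q[140:260,270:390],None,fx=5,fy=5))
E
```

```text
time: 7.18
position: [577.7, 75.9, 104.4]
eef_rot: [[0.996, -0.088, 0.001], [-0.088, -0.996, 0.001], [0.001, -0.001, -1.0]]
force: [-1.0, -0.6, 6.2]
finger_gap: 46.1
t 7.17 pos [577.7  75.9 104.4] gap 46.1 F [-1.  -0.6  6.2] tilt [ 0.001  0.001 -1.   ]
TURN [-0.001 -0.001 -0.001] SHIFT [ -0.5  -0.1 -45.6]
```

View pics/v7.png

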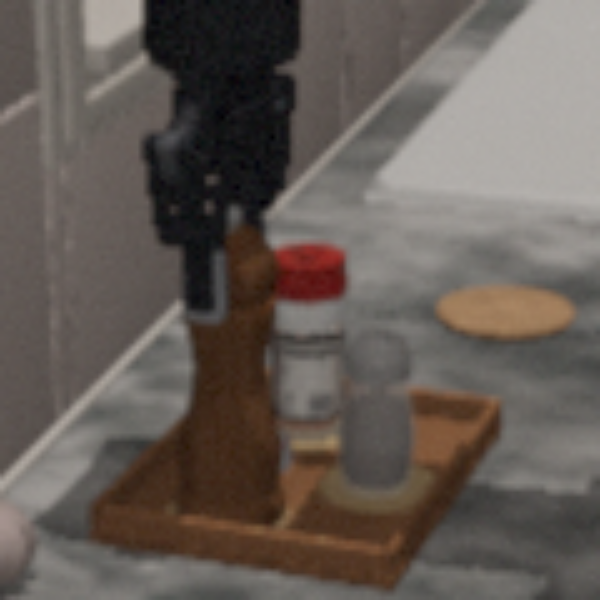

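The gap of 46 mm on the 49 mm head, with the tip edge at (205,318) near the head's lower rim, means it is gripped. Lifting a little and checking.

```bash
python3 -m jog '[[[0,0,0,0,0,-5,0.4],[0,0,0,0,0,-12,0.4],[0,0,0,0,0,-22,0.4],[0,0,0,0,0,-34,0.4],[0,0,0,0,0,-46,0.4],[0,0,0,0,0,-56,0.4],[0,0,0,0,0,-62,0.4],[0,0,0,0,0,-65,0.4]]]' 50; python3 - <<'E'
from h import *
go(527,268,170)
q,d=cams.snapshot("side")
cv2.imwrite("pics/v8.png",cv2.resize(q[110:250,270:410],None,fx=4,fy=4))
E
```

```text
time: 8.22
position: [577.7, 75.9, 169.7]
eef_rot: [[0.996, -0.088, 0.001], [-0.088, -0.996, 0.001], [0.001, -0.001, -1.0]]
force: [0.1, -0.5, -1.9]
finger_gap: 46.1
t 8.22 pos [577.7  75.9 169.7] gap 46.1 F [ 0.1 -0.5 -1.9] tilt [ 0.001  0.001 -1.   ]
TURN [-0.001 -0.001 -0.001] SHIFT [ -67.3 -187.    -0.2]
```

View pics/v8.png

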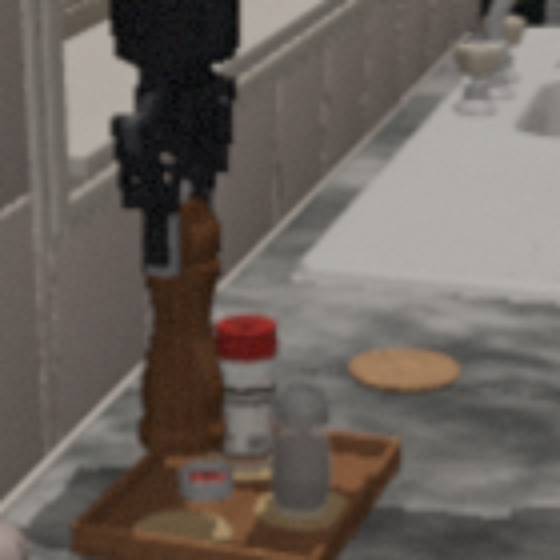

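The mill hangs upright at (180,330), and the tea light (205,480) is now visible. Moving it to the far end of the board.

```bash
python3 -m jog '[[[0,0,0,-5,-12,0,0.4],[0,0,0,-14,-38,0,0.4],[0,0,0,-25,-70,0,0.4],[0,0,0,-37,-105,0,0.4],[0,0,0,-49,-138,0,0.4],[0,0,0,-59,-165,0,0.4],[0,0,0,-66,-182,0,0.4],[0,0,0,-67,-187,0,0.4]]]';python3 -m jog '[[[0,0,0,0,0,10,0.4],[0,0,0,0,0,22,0.4],[0,0,0,0,0,34,0.4],[0,0,0,0,0,44,0.4],[0,0,0,0,0,50,0.4],[0,0,0,0,0,50,0.4]]]'; python3 - <<'E'
from h import *
go(527,268,112)
q,d=cams.snapshot("side")
cv2.imwrite("pics/v9.png",cv2.resize(q[150:330,230:430],None,fx=3,fy=3))
E
```

```text
time: 9.28
position: [526.8, 269.1, 169.7]
eef_rot: [[0.996, -0.086, 0.001], [-0.086, -0.996, 0.001], [0.001, -0.001, -1.0]]
force: [-0.4, 0.6, -1.7]
finger_gap: 46.0
time: 10.02
position: [526.6, 269.0, 119.2]
eef_rot: [[0.996, -0.086, -0.0], [-0.086, -0.996, 0.0], [-0.0, -0.0, -1.0]]
force: [0.8, -0.7, -1.7]
finger_gap: 46.1
t 10.03 pos [526.6 269.  119.2] gap 46.1 F [ 0.8 -0.7 -1.7] tilt [-0.  0. -1.]
TURN [-0.     0.     0.001] SHIFT [0.5 0.9 7.2]
```

View pics/v9.png

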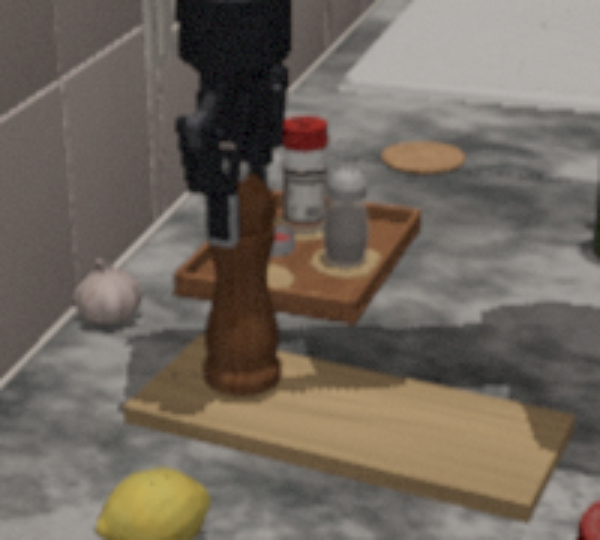

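The mill (243,380) hangs just above the board's far end. Setting it down.

```bash
python3 -m jog '[[[0,0,0,0,0,2,0.4],[0,0,0,0,0,4,0.4],[0,0,0,0,0,5,0.4],[0,0,0,0,0,6,0.4],[0,0,0,0,0,6.5,0.4],[0,0,0,0,0,6.5,0.4]]]'; python3 -c "
from h import *
go(527,268,112)"
```

```text
time: 10.82
position: [526.9, 269.1, 113.2]
eef_rot: [[0.996, -0.086, 0.001], [-0.086, -0.996, 0.001], [0.001, -0.001, -1.0]]
force: [-0.9, -0.3, -1.1]
finger_gap: 45.8
t 10.82 pos [526.9 269.1 113.2] gap 45.8 F [-0.9 -0.3 -1.1] tilt [ 0.001  0.001 -1.   ]
TURN [-0.001 -0.001  0.001] SHIFT [0.2 1.1 1.2]
```

```bash
python3 -m jog '[[[0,0,0,0,0,1,0.4],[0,0,0,0,0,1.5,0.4],[0,0,0,0,0,2,0.4],[0,0,0,0,0,2,0.4]]]'; python3 -c "
from h import *
go(527,268,112)"
```

```text
time: 11.32
position: [527.5, 269.3, 112.5]
eef_rot: [[0.996, -0.086, 0.003], [-0.086, -0.996, 0.001], [0.003, -0.001, -1.0]]
force: [-1.3, -0.6, 6.3]
finger_gap: 45.8
t 11.32 pos [527.5 269.3 112.5] gap 45.8 F [-1.3 -0.6  6.3] tilt [ 0.003  0.001 -1.   ]
TURN [-0.001 -0.003  0.001] SHIFT [-0.3  1.3  0.5]
```

In contact at 6 N. Releasing and rising.

```bash
python3 -m jog '[[[0,0,0,0,0,0,0.58],[0,0,0,0,0,0,0.65],[0,0,0,0,0,0,0.8],[0,0,0,0,0,0,1],[0,0,0,0,0,0,1],[0,0,0,0,0,-10,1],[0,0,0,0,0,-30,1],[0,0,0,0,0,-50,1]]]';python3 -m jog '[[[0,0,0,0,0,-20,1],[0,0,0,0,0,-45,1],[0,0,0,0,0,-70,1]]]'; python3 - <<'E'
from h import *
go(571.5,-46,230)
q,d=cams.snapshot("side")
p,d=cams.snapshot("top")
cv2.imwrite("pics/v10.png",np.hstack([cv2.resize(q[140:320,230:410],None,fx=2.2,fy=2.2),cv2.resize(p[180:360,190:370],None,fx=2.2,fy=2.2)]))
E
```

```text
time: 12.32
position: [527.5, 269.3, 163.7]
eef_rot: [[0.996, -0.086, 0.003], [-0.086, -0.996, 0.001], [0.003, -0.002, -1.0]]
force: [0.6, -0.9, 0.4]
finger_gap: 85.3
time: 12.7
position: [527.2, 269.2, 235.4]
eef_rot: [[0.996, -0.086, 0.004], [-0.086, -0.996, 0.002], [0.004, -0.002, -1.0]]
force: [0.9, -0.3, -0.3]
finger_gap: 85.1
t 12.7 pos [527.2 269.2 235.4] gap 85.1 F [ 0.9 -0.3 -0.3] tilt [ 0.004  0.002 -1.   ]
TURN [-0.002 -0.004  0.001] SHIFT [ 71.2 310.2   5.1]
```

View pics/v10.png

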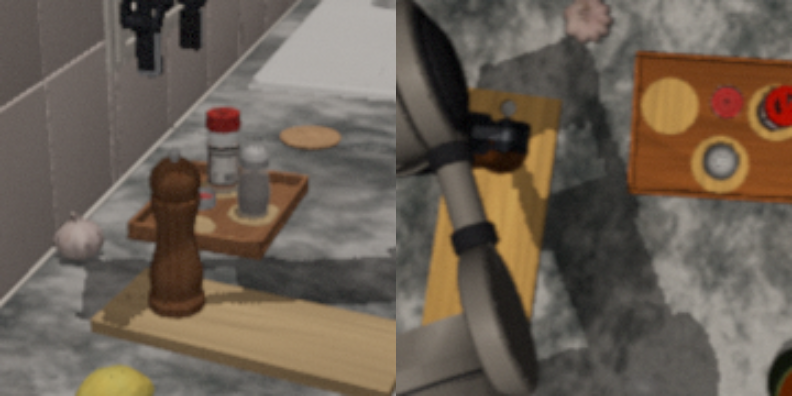

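The mill stands upright on the board at (177,250), the gripper is clear, and its inlay in the tray is visible. On to the jar.

```bash
python3 -m jog '[[[0,-0.004,0,6,25,0,1],[0,-0.004,0,15,65,5,1],[0,-0.004,0,26,113,5,1],[0,-0.004,0,38,163,5,1],[0,-0.004,0,49,213,5,1],[0,-0.004,0,60,260,5,1],[0,-0.004,0,68,295,5,1],[0,-0.004,0,71,310,5,1]]]';python3 -c "
from h import *
go(571.5,-46,120)"
```

```text
time: 13.8
position: [572.5, -47.0, 231.0]
eef_rot: [[0.996, -0.088, 0.004], [-0.088, -0.996, 0.004], [0.004, -0.004, -1.0]]
force: [0.1, 0.3, -0.3]
finger_gap: 85.2
t 13.8 pos [572.5 -47.  231. ] gap 85.2 F [ 0.1  0.3 -0.3] tilt [ 0.004  0.004 -1.   ]
TURN [-0.004 -0.004 -0.001] SHIFT [ -1.5  -0.4 111. ]
```

```bash
python3 -m jog '[[[-0.004,-0.004,0,-1.5,-0.5,20,1],[-0.004,-0.004,0,-1.5,-0.5,50,1],[-0.004,-0.004,0,-1.5,-0.5,85,1],[-0.004,-0.004,0,-1.5,-0.5,110,1],[-0.004,-0.004,0,-1.5,-0.5,130,1],[-0.004,-0.004,0,-1.5,-0.5,140,1],[-0.004,-0.004,0,-1.5,-0.5,140,1]]]';python3 - <<'E'
from h import *
go(571.5,-46,40)
q,d=cams.snapshot("side")
p,d=cams.snapshot("top")
cv2.imwrite("pics/v11.png",np.hstack([cv2.resize(q[140:270,270:400],None,fx=3,fy=3),cv2.resize(p[180:310,280:410],None,fx=3,fy=3)]))
E
```

```text
time: 14.68
position: [571.3, -45.2, 90.5]
eef_rot: [[0.996, -0.088, -0.001], [-0.088, -0.996, 0.001], [-0.001, -0.001, -1.0]]
force: [0.1, 0.5, -0.0]
finger_gap: 85.4
t 14.68 pos [571.3 -45.2  90.5] gap 85.4 F [ 0.1  0.5 -0. ] tilt [-0.001  0.001 -1.   ]
TURN [-0.001  0.001 -0.   ] SHIFT [ 0.3  0.8 50.5]
```

View pics/v11.png

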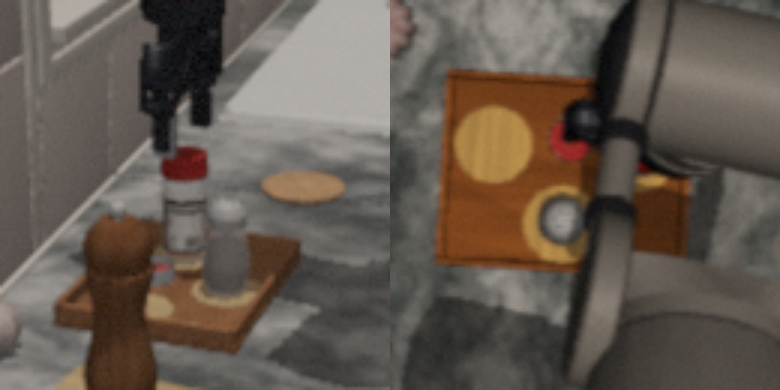

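The tips, at (163,150) and (200,123), straddle the red cap (186,160). Continuing down and closing.

```bash
python3 -m jog '[[[0,0,0,0,0.5,12,1],[0,0,0,0,0.5,24,1],[0,0,0,0,0.5,36,1],[0,0,0,0,0.5,46,1],[0,0,0,0,0.5,50,1],[0,0,0,0,0.5,50,1]]]';python3 -m jog '[[[0,0,0,0,0,0,0.8],[0,0,0,0,0,0,0.68],[0,0,0,0,0,0,0.6],[0,0,0,0,0,0,0.52],[0,0,0,0,0,0,0.4],[0,0,0,0,0,0,0.35],[0,0,0,0,0,0,0.35],[0,0,0,0,0,0,0.35]]]' 40;python3 - <<'E'
from h import *
go(571.5,-46,40)
q,d=cams.snapshot("side")
cv2.imwrite("pics/v12.png",cv2.resize(q[140:270,270:400],None,fx=4,fy=4))
E
```

```text
time: 15.52
position: [572.1, -46.1, 41.4]
eef_rot: [[0.996, -0.088, 0.001], [-0.088, -0.996, 0.0], [0.001, -0.0, -1.0]]
force: [0.6, -0.7, 0.4]
finger_gap: 85.3
time: 16.52
position: [572.2, -45.9, 41.7]
eef_rot: [[0.996, -0.088, 0.001], [-0.088, -0.996, 0.001], [0.001, -0.001, -1.0]]
force: [-0.3, 2.5, 4.8]
finger_gap: 42.8
t 16.52 pos [572.2 -45.9  41.7] gap 42.8 F [-0.3  2.5  4.8] tilt [ 0.001  0.001 -1.   ]
TURN [-0.001 -0.001 -0.001] SHIFT [-0.7  0.1  1.7]
```

View pics/v12.png

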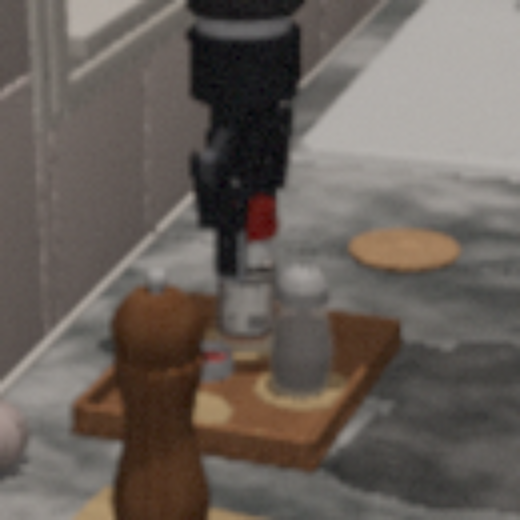

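The jar is gripped at 42.8 mm, with the finger at (230,255) below the cap. Lifting it, then moving to the near end of the board.

```bash
python3 -m jog '[[[0,0,0,0,0,-5,0.35],[0,0,0,0,0,-12,0.35],[0,0,0,0,0,-24,0.35],[0,0,0,0,0,-40,0.35],[0,0,0,0,0,-56,0.35],[0,0,0,0,0,-68,0.35],[0,0,0,0,0,-75,0.35],[0,0,0,0,0,-75,0.35]]]' 50;python3 - <<'E'
from h import *
go(349.3,291,116)
q,d=cams.snapshot("side")
cv2.imwrite("pics/v13.png",cv2.resize(q[140:270,270:400],None,fx=4,fy=4))
E
```

```text
time: 17.58
position: [572.4, -46.0, 117.2]
eef_rot: [[0.996, -0.088, 0.002], [-0.088, -0.996, 0.0], [0.002, -0.001, -1.0]]
force: [0.8, 0.2, -1.3]
finger_gap: 42.3
t 17.57 pos [572.4 -46.  117.2] gap 42.3 F [ 0.8  0.2 -1.3] tilt [ 0.002  0.    -1.   ]
TURN [-0.001 -0.002 -0.001] SHIFT [-251.8 -316.1    0.9]
```

View pics/v13.png

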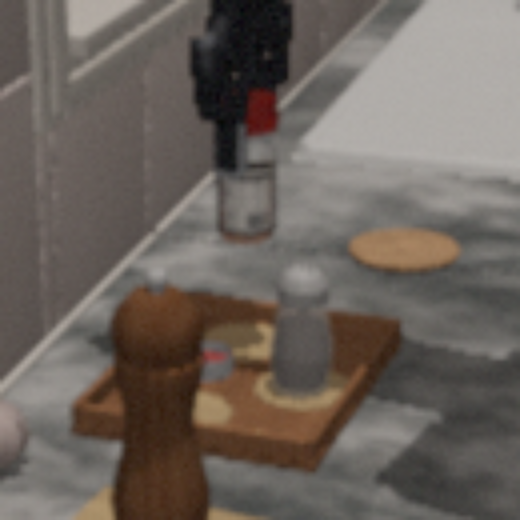

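The jar hangs at (247,200). The straight path would pass over the salt mill with too little clearance, so I'm lifting another 45 mm first.

```bash
python3 -m jog '[[[0,0,0,0,0,-15,0.35],[0,0,0,0,0,-32,0.35],[0,0,0,-5,-7,-45,0.35],[0,0,0,-20,-25,-45,0.35],[0,0,0,-43,-54,-45,0.35],[0,0,0,-71,-89,-45,0.35],[0,0,0,-99,-124,-45,0.35],[0,0,0,-127,-159,-45,0.35]]]';python3 -m jog '[[[0,0,0,-20,-25,0,0.35],[0,0,0,-45,-57,0,0.35],[0,0,0,-71,-89,0,0.35],[0,0,0,-94,-118,0,0.35],[0,0,0,-112,-140,0,0.35],[0,0,0,-121,-152,0,0.35],[0,0,0,-123,-156,0,0.35],[0,0,0,-123,-156,0,0.35]]]';python3 - <<'E'
from h import *
go(349.3,291,50)
q,d=cams.snapshot("side")
cv2.imwrite("pics/v14.png",cv2.resize(q[150:330,230:430],None,fx=3,fy=3))
E
```

```text
time: 18.62
position: [458.2, 125.0, 162.1]
eef_rot: [[0.996, -0.088, 0.001], [-0.088, -0.996, 0.001], [0.001, -0.001, -1.0]]
force: [0.0, 0.2, -1.2]
finger_gap: 42.6
time: 19.62
position: [349.7, 291.0, 162.1]
eef_rot: [[0.996, -0.088, 0.002], [-0.088, -0.996, 0.001], [0.001, -0.001, -1.0]]
force: [0.3, -0.4, -0.1]
finger_gap: 42.3
t 19.62 pos [349.7 291.  162.1] gap 42.3 F [ 0.3 -0.4 -0.1] tilt [ 0.002  0.001 -1.   ]
TURN [-0.001 -0.001 -0.001] SHIFT [-5.000e-01  1.000e-01  1.121e+02]
```

View pics/v14.png

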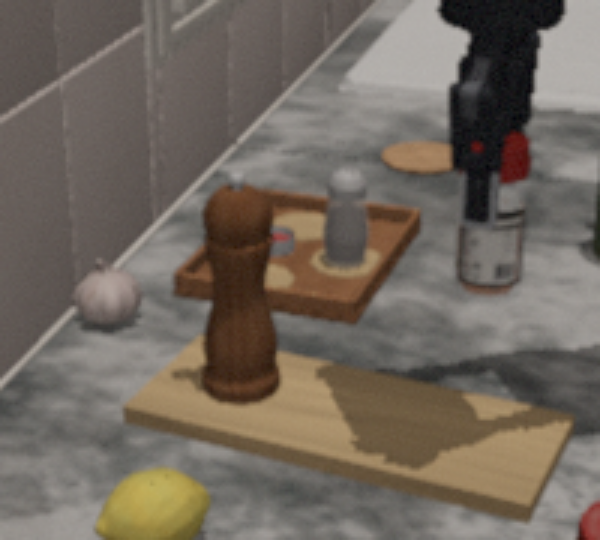

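The jar (490,250) is above the near end of the board. Lowering.

```bash
python3 -m jog '[[[0,0,0,0,0,15,0.35],[0,0,0,0,0,35,0.35],[0,0,0,0,0,60,0.35],[0,0,0,0,0,82,0.35],[0,0,0,0,0,97,0.35],[0,0,0,0,0,105,0.35],[0,0,0,0,0,108,0.35],[0,0,0,0,0,108,0.35]]]';python3 -m jog '[[[0,0,0,0,0,2,0.35],[0,0,0,0,0,3.5,0.35],[0,0,0,0,0,4.5,0.35],[0,0,0,0,0,4.5,0.35]]]';python3 -c "
from h import *
go(349.3,291,50)
q,d=cams.snapshot('side')
cv2.imwrite('pics/v15.png',cv2.resize(q[150:330,230:430],None,fx=3,fy=3))"
```

```text
time: 20.68
position: [350.3, 290.7, 54.3]
eef_rot: [[0.996, -0.089, 0.002], [-0.089, -0.996, 0.001], [0.002, -0.001, -1.0]]
force: [-0.1, -0.2, -0.7]
finger_gap: 42.5
time: 21.18
position: [350.3, 290.8, 49.8]
eef_rot: [[0.996, -0.089, 0.002], [-0.089, -0.996, 0.001], [0.002, -0.001, -1.0]]
force: [-0.8, -0.4, -0.4]
finger_gap: 42.6
t 21.18 pos [350.3 290.8  49.8] gap 42.6 F [-0.8 -0.4 -0.4] tilt [ 0.002  0.001 -1.   ]
TURN [-0.001 -0.002 -0.002] SHIFT [-1.  -0.1 -0.2]
```

View pics/v15.png

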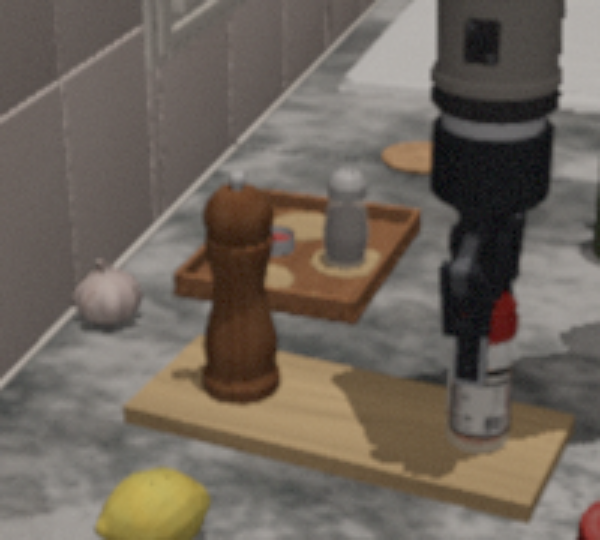

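Just above contact (jar foot at (480,440), inside the board edge). Final millimetres.

```bash
python3 -m jog '[[[0,0,0,0,0,1,0.35],[0,0,0,0,0,1.5,0.35],[0,0,0,0,0,1.5,0.35]]]'
```

```text
time: 21.6
position: [350.6, 290.9, 49.6]
eef_rot: [[0.996, -0.089, 0.003], [-0.089, -0.996, 0.001], [0.003, -0.002, -1.0]]
force: [-1.5, -2.0, 13.6]
finger_gap: 42.3
```

```bash
python3 -m jog '[[[0,0,0,0,0,-0.5,0.54],[0,0,0,0,0,-0.5,0.62],[0,0,0,0,0,-0.5,0.8],[0,0,0,0,0,-0.5,1],[0,0,0,0,0,-0.5,1],[0,0,0,0,0,-10,1],[0,0,0,0,0,-30,1],[0,0,0,0,0,-55,1]]]';python3 -m jog '[[[0,0,0,0,0,-25,1],[0,0,0,0,0,-50,1],[0,0,0,0,0,-75,1],[0,0,0,0,0,-80,1]]]';python3 -c "
from h import *
go(512.7,20,180)
q,d=cams.snapshot('side')
cv2.imwrite('pics/v16.png',cv2.resize(q[150:330,230:430],None,fx=3,fy=3))"
```

```text
time: 22.6
position: [350.2, 290.7, 105.5]
eef_rot: [[0.996, -0.089, 0.002], [-0.089, -0.996, 0.001], [0.002, -0.001, -1.0]]
force: [0.8, 0.6, -0.3]
finger_gap: 85.6
time: 23.1
position: [350.8, 291.1, 187.4]
eef_rot: [[0.996, -0.088, 0.006], [-0.088, -0.996, 0.003], [0.005, -0.003, -1.0]]
force: [-0.4, -0.2, -0.4]
finger_gap: 85.4
t 23.1 pos [350.8 291.1 187.4] gap 85.4 F [-0.4 -0.2 -0.4] tilt [ 0.006  0.003 -1.   ]
TURN [-0.003 -0.005 -0.001] SHIFT [185.2 255.8   7.5]
```

View pics/v16.png

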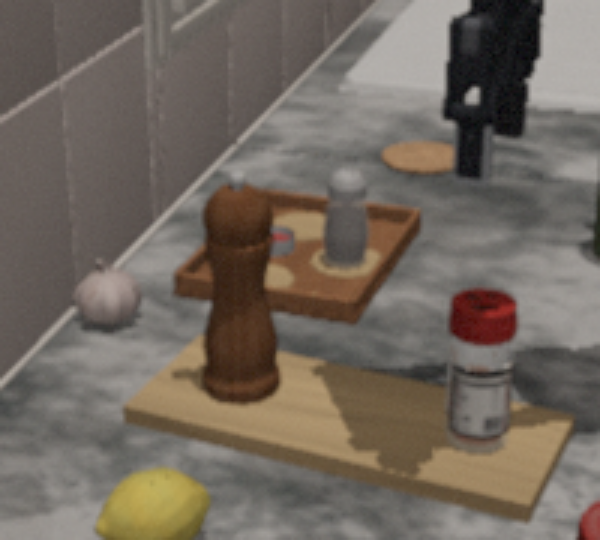

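The jar stands on the board at (480,370) and the gripper is clear. Moving over the salt mill.

```bash
python3 -m jog '[[[-0.003,-0.005,0,14,20,2,1],[-0.003,-0.005,0,40,55,4,1],[-0.003,-0.005,0,70,97,7,1],[-0.003,-0.005,0,101,140,7,1],[-0.003,-0.005,0,132,182,7,1],[-0.003,-0.005,0,160,221,7,1],[-0.003,-0.005,0,179,247,7,1],[-0.003,-0.005,0,185,256,7,1]]]';python3 - <<'E'
from h import *
go(512.7,20,180)
np.set_printoptions(precision=1,suppress=True)
p,d=cams.snapshot('top');q,_=cams.snapshot('side')
cv2.imwrite('pics/v17.png',np.hstack([cv2.resize(p[190:360,190:360],None,fx=2.3,fy=2.3),cv2.resize(q[110:280,260:430],None,fx=2.3,fy=2.3)]))
hsv=cv2.cvtColor(p,cv2.COLOR_BGR2HSV)
m=cv2.inRange(hsv,(0,200,100),(8,255,255)); k=np.zeros_like(m);k[280:345,190:270]=m[280:345,190:270]
c=big(k)[0];e=cv2.fitEllipse(c);print(e,ray("top",[e[0]],119)[0],ray("top",[proj("top",[[350.5,290.9,119]])[0]],119))
E
```

```text
time: 24.15
position: [512.2, 18.1, 178.7]
eef_rot: [[0.996, -0.091, -0.003], [-0.091, -0.996, -0.0], [-0.003, 0.0, -1.0]]
force: [0.2, 0.5, -0.1]
finger_gap: 85.4
t 24.15 pos [512.2  18.1 178.7] gap 85.4 F [ 0.2  0.5 -0.1] tilt [-0.003 -0.    -1.   ]
TURN [ 0.     0.003 -0.004] SHIFT [ 0.3 -1.9 -1.3]
((219.09640502929688, 324.0394287109375), (17.94313621520996, 18.13637351989746), 60.451541900634766) [350.3 290.  119. ] [[350.5 290.9 119. ]]
```

View pics/v17.png

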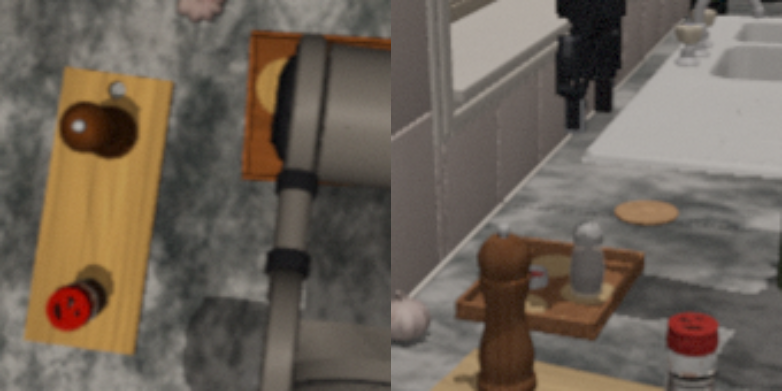

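The top camera puts the jar cap within 1 mm of where I released it, so its estimates of the initial positions can be trusted (salt at about (512.8, 22.5)). Descending there.

```bash
python3 -m jog '[[[0,0.003,-0.004,0.5,-4.5,15,1],[0,0.003,-0.004,0.5,-4.5,40,1],[0,0.003,-0.004,0.5,-4.5,70,1],[0,0.003,-0.004,0.5,-4.5,95,1],[0,0.003,-0.004,0.5,-4.5,110,1],[0,0.003,-0.004,0.5,-4.5,110,1]]]';python3 - <<'E'
from h import *
go(512.8,22.5,19)
q,_=cams.snapshot('side')
cv2.imwrite('pics/v18.png',cv2.resize(q[140:270,280:410],None,fx=4,fy=4))
E
```

```text
time: 25.0
position: [511.5, 24.4, 68.3]
eef_rot: [[0.996, -0.085, -0.001], [-0.085, -0.996, 0.0], [-0.001, -0.0, -1.0]]
force: [-0.2, 0.3, 0.4]
finger_gap: 85.1
t 25.0 pos [511.5  24.4  68.3] gap 85.1 F [-0.2  0.3  0.4] tilt [-0.001  0.    -1.   ]
TURN [-0.     0.001  0.002] SHIFT [ 1.5  1.8 49.3]
```

View pics/v18.png

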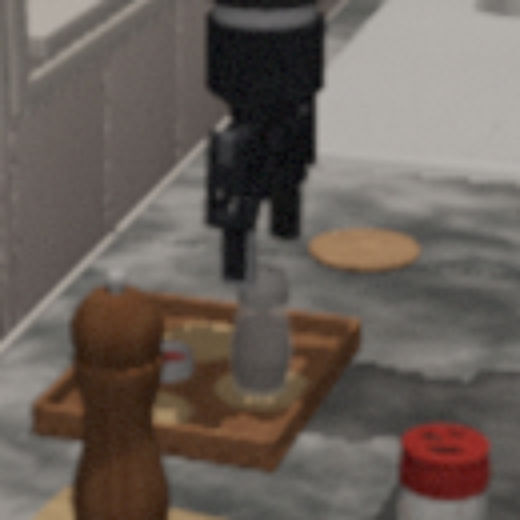

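The tips, at (235,278) and (285,235), straddle the mill head (262,285). Going down and closing.

```bash
python3 -m jog '[[[0,0,0,1,1.5,12,1],[0,0,0,1,1.5,24,1],[0,0,0,1,1.5,36,1],[0,0,0,1,1.5,45,1],[0,0,0,1,1.5,49,1],[0,0,0,1,1.5,49,1]]]';python3 -m jog '[[[0,0,0,0,0,0,0.8],[0,0,0,0,0,0,0.68],[0,0,0,0,0,0,0.6],[0,0,0,0,0,0,0.52],[0,0,0,0,0,0,0.4],[0,0,0,0,0,0,0.35],[0,0,0,0,0,0,0.35],[0,0,0,0,0,0,0.35]]]' 40;python3 - <<'E'
from h import *
go(435.6,280,120)
q,d=cams.snapshot("side")
cv2.imwrite("pics/v19.png",cv2.resize(q[140:270,280:410],None,fx=4,fy=4))
E
```

```text
time: 25.8
position: [513.1, 22.6, 20.0]
eef_rot: [[0.996, -0.085, -0.0], [-0.085, -0.996, -0.0], [-0.0, 0.0, -1.0]]
force: [0.3, 0.6, -0.3]
finger_gap: 85.2
time: 26.8
position: [513.4, 22.3, 20.6]
eef_rot: [[0.996, -0.085, 0.001], [-0.085, -0.996, -0.0], [0.001, 0.0, -1.0]]
force: [-0.8, -1.3, 5.9]
finger_gap: 38.2
t 26.8 pos [513.4  22.3  20.6] gap 38.2 F [-0.8 -1.3  5.9] tilt [ 0.001 -0.    -1.   ]
TURN [ 0.    -0.001  0.002] SHIFT [ -99.3 -250.1  -99.6]
```

View pics/v19.png

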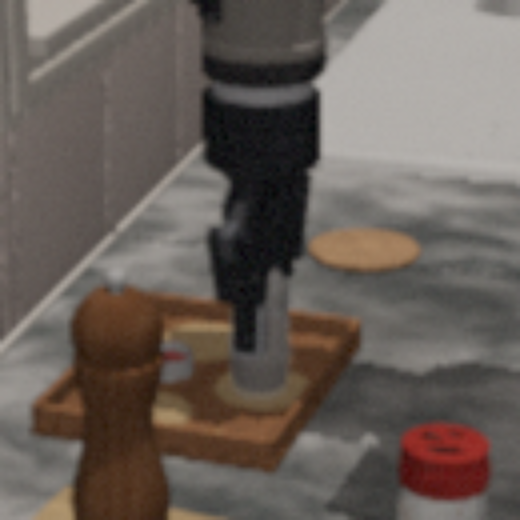

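The salt mill is gripped (gap 38 mm on its tapered body). Lifting and carrying it to the middle of the board.

```bash
python3 -m jog '[[[0,0,0,0,0,-5,0.35],[0,0,0,0,0,-12,0.35],[0,0,0,0,0,-24,0.35],[0,0,0,0,0,-40,0.35],[0,0,0,0,0,-56,0.35],[0,0,0,-2,-5,-68,0.35],[0,0,0,-9,-22,-75,0.35],[0,0,0,-20,-50,-75,0.35]]]' 50;python3 -m jog '[[[0,0,0,-12,-30,0,0.35],[0,0,0,-26,-65,0,0.35],[0,0,0,-40,-100,0,0.35],[0,0,0,-54,-135,0,0.35],[0,0,0,-66,-165,0,0.35],[0,0,0,-74,-187,0,0.35],[0,0,0,-79,-200,0,0.35],[0,0,0,-79,-200,0,0.35]]]';python3 - <<'E'
from h import *
go(435.6,280,28.6)
q,d=cams.snapshot("side")
cv2.imwrite("pics/v20.png",cv2.resize(q[150:330,230:430],None,fx=3,fy=3))
E
```

```text
time: 27.85
position: [497.4, 74.9, 96.1]
eef_rot: [[0.996, -0.086, 0.002], [-0.086, -0.996, -0.0], [0.002, 0.0, -1.0]]
force: [0.7, 0.3, -0.7]
finger_gap: 37.6
time: 28.85
position: [435.2, 281.7, 95.8]
eef_rot: [[0.996, -0.084, 0.001], [-0.084, -0.996, -0.0], [0.001, 0.0, -1.0]]
force: [-0.3, 0.0, -1.2]
finger_gap: 38.1
t 28.85 pos [435.2 281.7  95.8] gap 38.1 F [-0.3  0.  -1.2] tilt [ 0.001 -0.    -1.   ]
TURN [ 0.    -0.001  0.003] SHIFT [ 0.5  1.7 67.2]
```

View pics/v20.png

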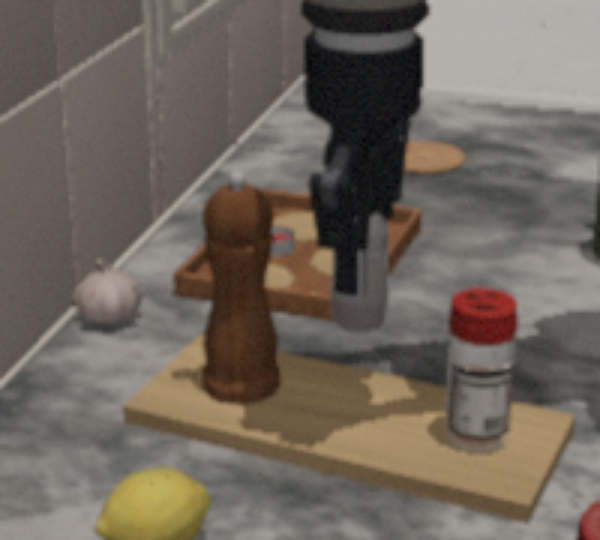

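The salt mill (360,300) is between the other two, above the board. Lowering.

```bash
python3 -m jog '[[[0,0,0,0,1,10,0.35],[0,0,0,0,1,22,0.35],[0,0,0,0,1,35,0.35],[0,0,0,0,1,47,0.35],[0,0,0,0,1,56,0.35],[0,0,0,0,1,62,0.35],[0,0,0,0,1,65,0.35],[0,0,0,0,1,66,0.35]]]';python3 -m jog '[[[0,0,0,0,0,1,0.35],[0,0,0,0,0,2,0.35],[0,0,0,0,0,2,0.35]]]'
```

```text
time: 29.9
position: [435.6, 280.0, 29.9]
eef_rot: [[0.996, -0.085, 0.001], [-0.085, -0.996, -0.001], [0.001, 0.001, -1.0]]
force: [-0.7, 0.3, -0.6]
finger_gap: 37.8
time: 30.28
position: [436.2, 280.2, 28.7]
eef_rot: [[0.996, -0.085, 0.003], [-0.085, -0.996, -0.0], [0.003, -0.0, -1.0]]
force: [-0.7, -2.0, 4.8]
finger_gap: 37.9
```

```bash
python3 -m jog '[[[0,0,0,0,0,0,0.48],[0,0,0,0,0,0,0.56],[0,0,0,0,0,0,0.7],[0,0,0,0,0,0,0.85],[0,0,0,0,0,0,0.85],[0,0,0,0,0,-10,0.85],[0,0,0,0,0,-30,0.85],[0,0,0,0,0,-55,0.85]]]';python3 -m jog '[[[0,0,0,0,0,-25,1],[0,0,0,0,0,-50,1],[0,0,0,0,0,-75,1],[0,0,0,0,0,-100,1],[0,0,0,0,0,-110,1]]]';python3 -c "
from h import *
go(583.5,11,190)
q,d=cams.snapshot('side')
cv2.imwrite('pics/v21.png',cv2.resize(q[150:330,230:430],None,fx=3,fy=3))"
```

```text
time: 31.28
position: [435.8, 280.1, 84.6]
eef_rot: [[0.996, -0.085, 0.002], [-0.085, -0.996, -0.0], [0.002, 0.0, -1.0]]
force: [0.4, 0.2, 0.2]
finger_gap: 72.6
time: 31.9
position: [436.1, 280.4, 196.6]
eef_rot: [[0.996, -0.085, 0.005], [-0.085, -0.996, 0.001], [0.005, -0.001, -1.0]]
force: [0.2, 0.5, -0.5]
finger_gap: 85.2
t 31.9 pos [436.1 280.4 196.6] gap 85.2 F [ 0.2  0.5 -0.5] tilt [ 0.005  0.001 -1.   ]
TURN [-0.001 -0.005  0.002] SHIFT [169.8 255.9   7. ]
```

View pics/v21.png

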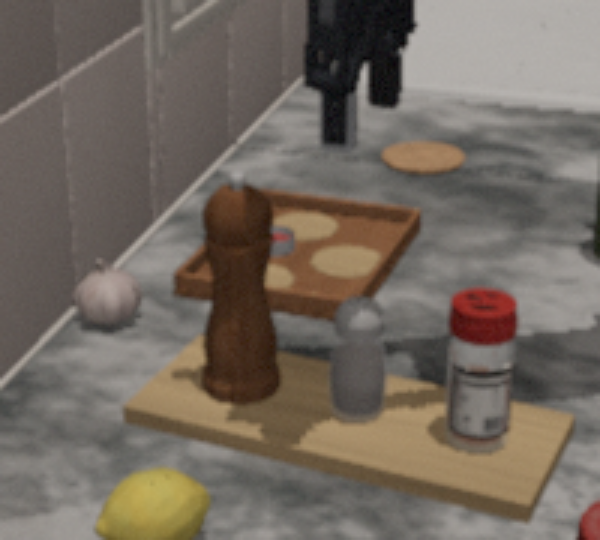

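All three stand upright on the board, at (240,290), (358,360) and (480,370). Next I'll re-measure the tray inlays, tea light and coaster from the top.

```bash
python3 - <<'E'
from h import *
np.set_printoptions(precision=1,suppress=True)
p,d=cams.snapshot('top')
cv2.imwrite('pics/v22.png',cv2.resize(p[190:290,280:480],None,fx=4,fy=4,interpolation=cv2.INTER_CUBIC))
hsv=cv2.cvtColor(p,cv2.COLOR_BGR2HSV)
def f(lo,hi,box,z,n):
    m=cv2.inRange(hsv,lo,hi); k=np.zeros_like(m);x0,y0,x1,y1=box;k[y0:y1,x0:x1]=m[y0:y1,x0:x1]
    for c in big(k)[:n]:
        h=cv2.convexHull(c)
        if len(h)>5:
            P=ray("top",h.reshape(-1,2),z)[:,:2].astype(np.float32);(cx,cy),r=cv2.minEnclosingCircle(P);M=cv2.moments(h);print(cv2.contourArea(c),"circ",round(cx,1),round(cy,1),round(r,1),"centroid",ray("top",[[M['m10']/M['m00'],M['m01']/M['m00']]],z)[0])
print("inlays");f((15,60,120),(32,255,255),(290,200,385,275),6,3)
print("tea");f((160,80,80),(180,255,255),(325,212,358,240),20,1)
print("coaster");f((5,70,90),(25,255,255),(420,230,480,290),6,1)
E
```

```text
inlays
525.0 circ 512.1 17.8 34.3 centroid [512.4  17.9   6. ]
517.0 circ 580.1 76.5 34.1 centroid [580.1  76.5   6. ]
512.5 circ 572.9 -47.0 34.3 centroid [572.9 -47.1   6. ]
tea
coaster
950.5 circ 503.3 -270.7 46.0 centroid [ 503.  -270.8    6. ]
```

View pics/v22.png

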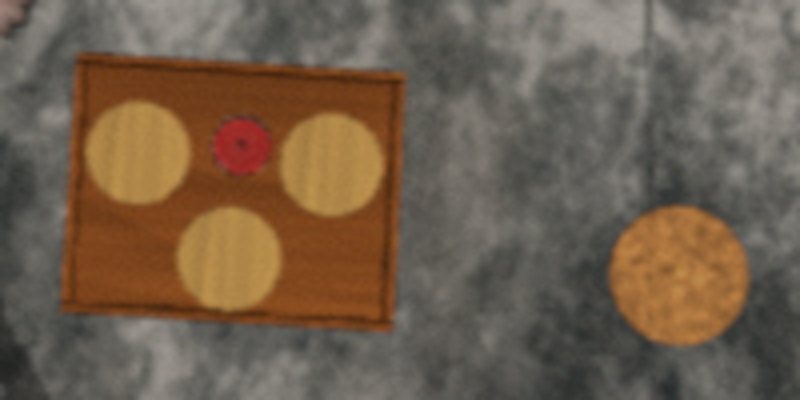

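The inlays are at (512,18), (580,76.5) and (573,−47). The tea light is at about (583.7, 11) and the coaster at (503,−270.8). Moving to the tea light.

```bash
python3 -m jog '[[[0,-0.005,0,14,21,4,1],[0,-0.005,0,40,60,7,1],[0,-0.005,0,68,103,7,1],[0,-0.005,0,96,145,7,1],[0,-0.005,0,124,187,7,1],[0,-0.005,0,148,223,7,0.8],[0,-0.005,0,165,248,7,0.65],[0,-0.005,0,170,256,7,0.65]]]';python3 -c "
from h import *
go(583.6,11,10)"
```

```text
time: 33.0
position: [583.5, 9.3, 187.6]
eef_rot: [[0.996, -0.087, -0.003], [-0.087, -0.996, 0.001], [-0.003, -0.001, -1.0]]
force: [-0.5, 0.7, -0.1]
finger_gap: 55.4
t 33.0 pos [583.5   9.3 187.6] gap 55.4 F [-0.5  0.7 -0.1] tilt [-0.003  0.001 -1.   ]
TURN [-0.001  0.003 -0.   ] SHIFT [  0.5  -1.6 177.6]
```

```bash
python3 -m jog '[[[0,0.003,0,0.5,-1.6,20,0.65],[0,0.003,0,0.5,-1.6,55,0.65],[0,0.003,0,0.5,-1.6,95,0.65],[0,0.003,0,0.5,-1.6,130,0.65],[0,0.003,0,0.5,-1.6,155,0.65],[0,0.003,0,0.5,-1.6,170,0.65],[0,0.003,0,0.5,-1.6,177,0.65],[0,0.003,0,0.5,-1.6,177,0.65]]]';python3 -c "
from h import *
go(583.6,11,10)
q,d=cams.snapshot('side')
cv2.imwrite('pics/v23.png',cv2.resize(q[180:250,290:390],None,fx=6,fy=6))"
```

```text
time: 34.0
position: [583.7, 11.2, 10.7]
eef_rot: [[0.996, -0.087, 0.0], [-0.087, -0.996, 0.001], [-0.0, -0.001, -1.0]]
force: [-0.2, -0.1, -0.5]
finger_gap: 55.1
t 34.0 pos [583.7  11.2  10.7] gap 55.1 F [-0.2 -0.1 -0.5] tilt [ 0.     0.001 -1.   ]
TURN [-0.001  0.     0.   ] SHIFT [-0.1  0.3  0.7]
```

View pics/v23.png

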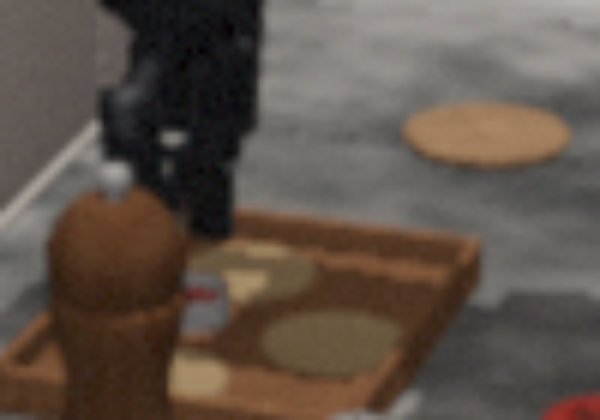

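The far tip (213,235) is still above the tea light (205,300), as expected. Lowering in steps while watching force.

```bash
python3 -m jog '[[[0,0,0,0,0,5,0.65],[0,0,0,0,0,10,0.65],[0,0,0,0,0,15,0.65],[0,0,0,0,0,19,0.65],[0,0,0,0,0,22,0.65],[0,0,0,0,0,22,0.65]]]';python3 -m jog '[[[0,0,0,0,0,1.5,0.65],[0,0,0,0,0,3,0.65],[0,0,0,0,0,3,0.65]]]'; python3 -c "
from h import *
go(583.6,11,-15)
q,d=cams.snapshot('side');p,d=cams.snapshot('top')
cv2.imwrite('pics/v24.png',cv2.resize(q[180:250,290:390],None,fx=6,fy=6))"
```

```text
time: 34.8
position: [583.9, 11.2, -11.1]
eef_rot: [[0.996, -0.087, 0.0], [-0.087, -0.996, 0.001], [0.0, -0.001, -1.0]]
force: [-0.8, 0.0, -0.3]
finger_gap: 55.2
time: 35.17
position: [583.8, 11.2, -14.2]
eef_rot: [[0.996, -0.087, 0.0], [-0.087, -0.996, 0.001], [0.0, -0.001, -1.0]]
force: [0.3, 0.2, 0.7]
finger_gap: 55.5
t 35.17 pos [583.8  11.2 -14.2] gap 55.5 F [0.3 0.2 0.7] tilt [ 0.     0.001 -1.   ]
TURN [-0.001 -0.    -0.   ] SHIFT [-0.2  0.2  0.8]
```

View pics/v24.png

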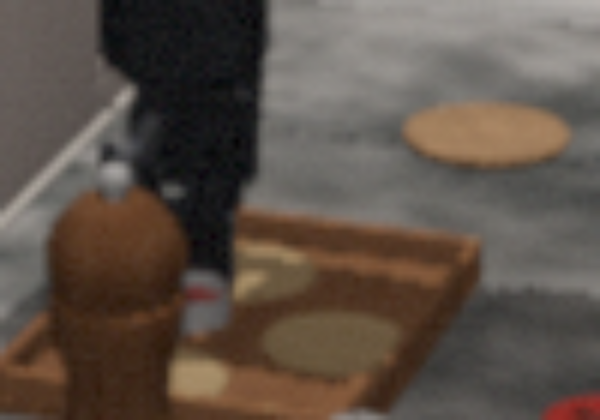

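The far finger is now behind the tea light. I'll narrow the jaws and feel for the floor gently.

```bash
python3 -m jog '[[[0,0,0,0,0,0,0.56],[0,0,0,0,0,0,0.53],[0,0,0,0,0,0,0.53],[0,0,0,0,0,1,0.53],[0,0,0,0,0,2,0.53],[0,0,0,0,0,2,0.53]]]';python3 -m jog '[[[0,0,0,0,0,1,0.53],[0,0,0,0,0,2,0.53],[0,0,0,0,0,2,0.53]]]'
```

```text
time: 36.02
position: [584.1, 11.2, -14.4]
eef_rot: [[0.996, -0.087, 0.001], [-0.087, -0.996, 0.001], [0.001, -0.001, -1.0]]
force: [-5.3, 0.3, 13.4]
finger_gap: 45.4
time: 36.4
position: [584.1, 11.2, -14.5]
eef_rot: [[0.996, -0.087, 0.002], [-0.087, -0.996, 0.0], [0.002, -0.001, -1.0]]
force: [-5.5, 0.5, 16.1]
finger_gap: 45.4
```

Floor contact at TCP z −14.5 (16 N). Backing up 4 mm and closing on the rim.

```bash
python3 -m jog '[[[0,0,0,0,0,-3,0.53],[0,0,0,0,0,-4,0.53],[0,0,0,0,0,-4,0.48],[0,0,0,0,0,-4,0.42],[0,0,0,0,0,-4,0.36],[0,0,0,0,0,-4,0.34],[0,0,0,0,0,-4,0.34],[0,0,0,0,0,-4,0.34]]]' 25;python3 -c "
from h import *
go(583.6,11,-15)
q,d=cams.snapshot('side')
cv2.imwrite('pics/v25.png',cv2.resize(q[180:250,290:390],None,fx=6,fy=6))"
```

```text
time: 37.4
position: [584.0, 11.2, -10.5]
eef_rot: [[0.996, -0.087, 0.002], [-0.087, -0.996, 0.0], [0.002, -0.001, -1.0]]
force: [-0.6, 0.4, 2.6]
finger_gap: 36.3
t 37.4 pos [584.   11.2 -10.5] gap 36.3 F [-0.6  0.4  2.6] tilt [ 0.002  0.    -1.   ]
TURN [-0.001 -0.002  0.   ] SHIFT [-0.4  0.2  4.5]
```

View pics/v25.png

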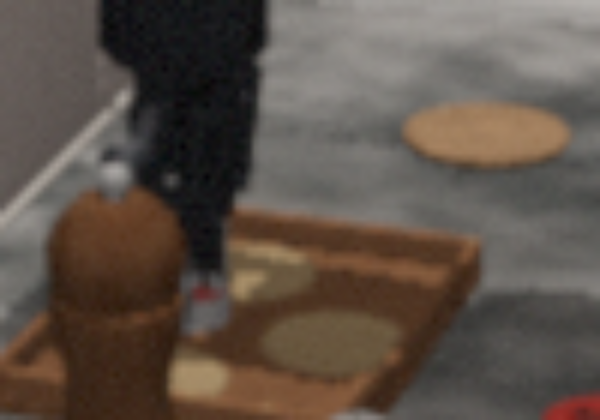

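Stopped at 36.3 mm, so it is holding the rim. Lifting.

```bash
python3 -m jog '[[[0,0,0,0,0,-4,0.34],[0,0,0,0,0,-12,0.34],[0,0,0,0,0,-26,0.34],[0,0,0,0,0,-44,0.34],[0,0,0,0,0,-62,0.34],[0,0,0,0,0,-74,0.34],[0,0,0,0,0,-80,0.34],[0,0,0,0,0,-80,0.34]]]' 30;python3 -c "
from h import *
go(503,-270.8,70)
q,d=cams.snapshot('side')
cv2.imwrite('pics/v26.png',cv2.resize(q[140:250,290:390],None,fx=5,fy=5))"
```

```text
time: 38.45
position: [584.0, 11.1, 69.8]
eef_rot: [[0.996, -0.087, 0.002], [-0.087, -0.996, 0.0], [0.002, -0.001, -1.0]]
force: [-0.2, 0.5, 0.8]
finger_gap: 36.0
t 38.45 pos [584.   11.1  69.8] gap 36.0 F [-0.2  0.5  0.8] tilt [ 0.002  0.    -1.   ]
TURN [-0.001 -0.002  0.   ] SHIFT [-56.2 287.9  -0.5]
```

View pics/v26.png

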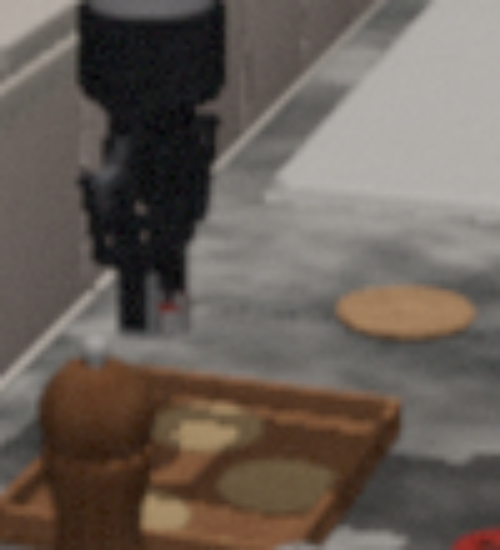

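The tea light (170,315) hangs level between the fingertips. Measuring its offset from the tool centre before carrying it.

```bash
python3 - <<'E'
from h import *
np.set_printoptions(precision=1,suppress=True)
q=cv2.imread('pics/v26.png')
for x in (590,584,578,572): print(x,(proj("side",[[x,11,93],[584,11+22,98],[584,11-22,98]])-[290,140])*5)
# bias check: board jar cap, salt
print(proj("side",[[350.5,290.9,119],[436,280.2,104],[512.8,22.4,96]]))
c=cv2.imread('pics/v21.png'); print("obs jar cap", 230+483/3,150+303/3,"salt",230+358/3,150+302/3, "salt0",280+462/7,175+222/7)
E
```

```text
590 [[137.7 308.5]
 [135.6 314.7]
 [160.4 287.3]]
584 [[148.3 309.5]
 [135.6 314.7]
 [160.4 287.3]]
578 [[159.  310.6]
 [135.6 314.7]
 [160.4 287.3]]
572 [[169.7 311.7]
 [135.6 314.7]
 [160.4 287.3]]
[[389.3 248.6]
 [348.5 247.7]
 [344.3 204.9]]
obs jar cap 391.0 251.0 salt 349.3333333333333 250.66666666666669 salt0 346.0 206.71428571428572
```

Allowing for the part hidden by the finger, the tea light's centre matches the tool centre. Carrying it to the coaster.

```bash
python3 -m jog '[[[0,0,0,-3,15,0,0.34],[0,0,0,-10,50,0,0.34],[0,0,0,-18,92,0,0.34],[0,0,0,-27,137,0,0.34],[0,0,0,-36,182,0,0.34],[0,0,0,-45,228,0,0.34],[0,0,0,-52,268,0,0.34],[0,0,0,-56,288,0,0.34]]]';python3 -c "
from h import *
go(503,-270.8,-6)"
```

```text
time: 39.5
position: [501.4, -273.3, 68.5]
eef_rot: [[0.996, -0.089, 0.0], [-0.089, -0.996, 0.001], [0.0, -0.001, -1.0]]
force: [-0.1, 0.3, -0.7]
finger_gap: 36.1
t 39.5 pos [ 501.4 -273.3   68.5] gap 36.1 F [-0.1  0.3 -0.7] tilt [ 0.     0.001 -1.   ]
TURN [-0.001 -0.    -0.002] SHIFT [ 1.3 -2.5 74.5]
```

```bash
python3 -m jog '[[[0,0,0,1.3,-2.5,10,0.34],[0,0,0,1.3,-2.5,25,0.34],[0,0,0,1.3,-2.5,42,0.34],[0,0,0,1.3,-2.5,57,0.34],[0,0,0,1.3,-2.5,67,0.34],[0,0,0,1.3,-2.5,73,0.34],[0,0,0,1.3,-2.5,75,0.34]]]';python3 -c "
from h import *
go(503,-270.8,-10.5)
q,d=cams.snapshot('side');p,d=cams.snapshot('top')
cv2.imwrite('pics/v27.png',np.hstack([cv2.resize(q[140:220,320:420],None,fx=3.9,fy=3.9),cv2.resize(p[220:300,400:500],None,fx=3.9,fy=3.9)]))"
```

```text
time: 40.38
position: [503.0, -270.8, -6.7]
eef_rot: [[0.996, -0.089, 0.0], [-0.089, -0.996, 0.001], [0.0, -0.001, -1.0]]
force: [0.4, -0.0, -0.2]
finger_gap: 35.9
t 40.38 pos [ 503.  -270.8   -6.7] gap 35.9 F [ 0.4 -0.  -0.2] tilt [ 0.     0.001 -1.   ]
TURN [-0.001 -0.    -0.002] SHIFT [-0.  -0.   3.8]
```

View pics/v27.png

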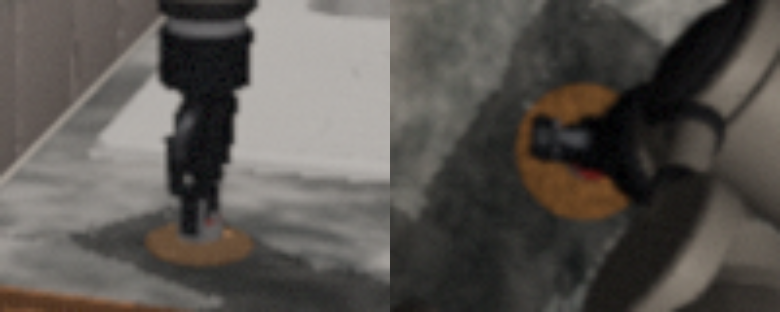

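The tea light is just above the coaster: (205,230) over (200,242) in the side view. Setting it down gently and releasing.

```bash
python3 -m jog '[[[0,0,0,0,0,1.5,0.34],[0,0,0,0,0,3,0.34],[0,0,0,0,0,4,0.34],[0,0,0,0,0,4,0.34]]]'
```

```text
time: 40.98
position: [503.1, -270.9, -10.4]
eef_rot: [[0.996, -0.089, 0.001], [-0.089, -0.996, 0.001], [0.001, -0.001, -1.0]]
force: [0.1, 0.2, 0.5]
finger_gap: 36.3
```

```bash
python3 -m jog '[[[0,0,0,0,0,0.7,0.34],[0,0,0,0,0,0.7,0.34]]]'; python3 -m jog '[[[0,0,0,0,0,0,0.46],[0,0,0,0,0,-0.5,0.52],[0,0,0,0,0,-1,0.58],[0,0,0,0,0,-1,0.65],[0,0,0,0,0,-8,0.65],[0,0,0,0,0,-25,0.65],[0,0,0,0,0,-50,0.7],[0,0,0,0,0,-80,0.8]]]';python3 -c "
from h import *
go(436,120,180)
q,d=cams.snapshot('side');p,d=cams.snapshot('top')
cv2.imwrite('pics/v28.png',np.hstack([cv2.resize(q[140:220,320:420],None,fx=3.9,fy=3.9),cv2.resize(p[220:300,400:500],None,fx=3.9,fy=3.9)]))"
```

```text
time: 41.22
position: [503.1, -271.0, -10.5]
eef_rot: [[0.996, -0.089, 0.001], [-0.089, -0.996, 0.0], [0.001, -0.0, -1.0]]
force: [-0.7, 0.7, 5.2]
finger_gap: 36.4
time: 42.22
position: [503.1, -271.0, 71.2]
eef_rot: [[0.996, -0.089, 0.001], [-0.089, -0.996, 0.0], [0.001, -0.0, -1.0]]
force: [-0.2, -0.5, -0.1]
finger_gap: 68.2
t 42.23 pos [ 503.1 -271.    71.2] gap 68.2 F [-0.2 -0.5 -0.1] tilt [ 0.001  0.    -1.   ]
TURN [-0.    -0.001 -0.002] SHIFT [-101.6 -383.5 -108.8]
```

View pics/v28.png

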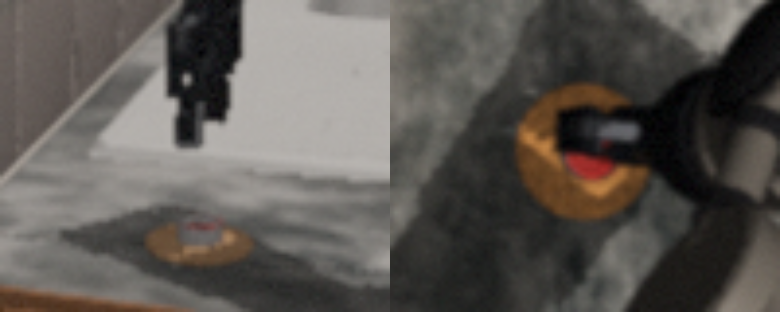

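The tea light is released on the coaster, at (203,232) in the side view. Moving away so I can measure it, heading for the pepper mill.

```bash
python3 -m jog '[[[0,-0.001,0,0,-10,-25,1],[0,-0.001,0,-5,-40,-60,1],[0,-0.001,0,-10,-80,-100,1],[0,-0.001,0,-15,-125,-130,1],[0,-0.001,0,-20,-175,-150,1],[0,-0.001,0,-25,-225,-160,1],[0,-0.001,0,-25,-275,-165,1],[0,-0.001,0,-25,-320,-165,1]]]';python3 - <<'E'
from h import *
np.set_printoptions(precision=1,suppress=True)
go(527.4,269.3,235)
p,d=cams.snapshot('top')
cv2.imwrite('pics/v29.png',cv2.resize(p[230:290,410:490],None,fx=8,fy=8,interpolation=cv2.INTER_CUBIC))
h=cv2.cvtColor(p,cv2.COLOR_BGR2HSV)
m=cv2.inRange(h,(5,70,60),(25,255,255));k=np.zeros_like(m);k[230:290,420:480]=m[230:290,420:480]
hl=cv2.convexHull(big(k)[0]);P=ray("top",hl.reshape(-1,2),6)[:,:2].astype(np.float32);print(cv2.minEnclosingCircle(P))
m=cv2.inRange(h,(150,90,60),(180,255,255))|cv2.inRange(h,(0,150,60),(4,255,255));k=np.zeros_like(m);k[230:290,420:480]=m[230:290,420:480]
hl=cv2.convexHull(big(k)[0]);M=cv2.moments(hl);print(cv2.minEnclosingCircle(ray("top",hl.reshape(-1,2),20)[:,:2].astype(np.float32)),ray("top",[[M['m10']/M['m00'],M['m01']/M['m00']]],20))
E
```

```text
time: 43.32
position: [507.6, 50.9, 238.6]
eef_rot: [[0.996, -0.089, 0.008], [-0.089, -0.996, -0.004], [0.008, 0.003, -1.0]]
force: [0.6, -0.6, -0.1]
finger_gap: 85.3
t 43.33 pos [507.6  50.9 238.6] gap 85.3 F [ 0.6 -0.6 -0.1] tilt [ 0. -0. -1.]
TURN [ 0. -0. -0.] SHIFT [   0.3 -219.3    2.9]
((503.1431884765625, -270.2762756347656), 46.545936584472656)
((502.933349609375, -271.2945251464844), 17.244930267333984) [[ 502.6 -271.5   20. ]]
```

View pics/v29.png

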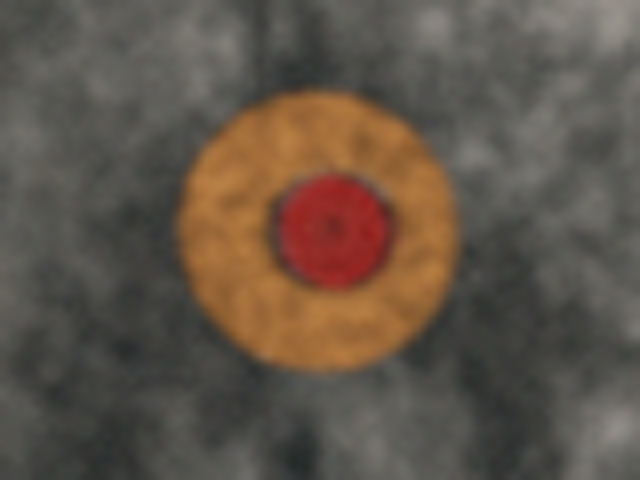

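After the height parallax correction, the tea light (333,231) is within about 1 mm of the coaster centre. Now the pepper mill.

```bash
python3 -m jog '[[[0,0,0,0,-20,3,1],[0,0,0,0,-55,3,1],[0,0,0,0,-95,3,1],[0,0,0,0,-135,3,1],[0,0,0,0,-172,3,1],[0,0,0,0,-202,3,1],[0,0,0,0.3,-219,3,1],[0,0,0,0.3,-219.3,3,1]]]';python3 - <<'E'
from h import *
go(527.4,269.3,112.5)
E
```

```text
time: 44.38
position: [526.5, 274.3, 235.0]
eef_rot: [[0.996, -0.085, 0.007], [-0.085, -0.996, -0.001], [0.007, 0.001, -1.0]]
force: [-0.7, -0.8, -0.0]
finger_gap: 85.4
t 44.38 pos [526.5 274.3 235. ] gap 85.4 F [-0.7 -0.8 -0. ] tilt [ 0.007 -0.001 -1.   ]
TURN [ 0.001 -0.007  0.002] SHIFT [  0.4   4.8 122.5]
```

```bash
python3 -m jog '[[[0,-0.007,0.002,0.4,4.8,8,1],[0,-0.007,0.002,0.4,4.8,25,1],[0,-0.007,0.002,0.4,4.8,50,1],[0,-0.007,0.002,0.4,4.8,75,1],[0,-0.007,0.002,0.4,4.8,98,1],[0,-0.007,0.002,0.4,4.8,114,1],[0,-0.007,0.002,0.4,4.8,122,1],[0,-0.007,0.002,0.4,4.8,122,1]]]';python3 -c "
from h import *
go(527.4,269.3,112.5)"
```

```text
time: 45.38
position: [527.4, 268.9, 112.8]
eef_rot: [[0.996, -0.088, -0.001], [-0.088, -0.996, -0.001], [-0.0, 0.001, -1.0]]
force: [0.5, 0.3, 0.3]
finger_gap: 85.3
t 45.38 pos [527.4 268.9 112.8] gap 85.3 F [0.5 0.3 0.3] tilt [-0.001 -0.001 -1.   ]
TURN [ 0.001  0.    -0.   ] SHIFT [-0.  -0.4  0.3]
```

```bash
python3 -m jog '[[[0,0,0,0,-0.4,0,0.8],[0,0,0,0,-0.4,0,0.7],[0,0,0,0,-0.4,0,0.62],[0,0,0,0,-0.4,0,0.55],[0,0,0,0,-0.4,0,0.4],[0,0,0,0,-0.4,0,0.4],[0,0,0,0,-0.4,0,0.4],[0,0,0,0,-0.4,0,0.4]]]' 40; python3 -m jog '[[[0,0,0,0,0,-5,0.4],[0,0,0,0,0,-12,0.4],[0,0,0,0,0,-22,0.4],[0,0,0,0,0,-34,0.4],[0,0,0,0,0,-46,0.4],[0,0,0,0,0,-56,0.4],[0,0,0,0,0,-62,0.4],[0,0,0,0,0,-62,0.4]]]' 50; python3 - <<'E'
from h import *
go(577.7,75.9,175)
q,d=cams.snapshot("side")
cv2.imwrite("pics/v30.png",cv2.resize(q[130:330,230:430],None,fx=3,fy=3))
E
```

```text
time: 46.38
position: [527.7, 269.3, 113.7]
eef_rot: [[0.996, -0.088, 0.001], [-0.088, -0.996, -0.001], [0.001, 0.001, -1.0]]
force: [-2.0, -1.1, 5.1]
finger_gap: 46.2
time: 47.38
position: [527.8, 269.4, 176.1]
eef_rot: [[0.996, -0.088, 0.001], [-0.088, -0.996, -0.001], [0.001, 0.0, -1.0]]
force: [-0.5, -0.5, -1.3]
finger_gap: 45.7
t 47.38 pos [527.8 269.4 176.1] gap 45.7 F [-0.5 -0.5 -1.3] tilt [ 0.001 -0.001 -1.   ]
TURN [ 0.    -0.001 -0.   ] SHIFT [ 66.6 188.4   1.3]
```

View pics/v30.png

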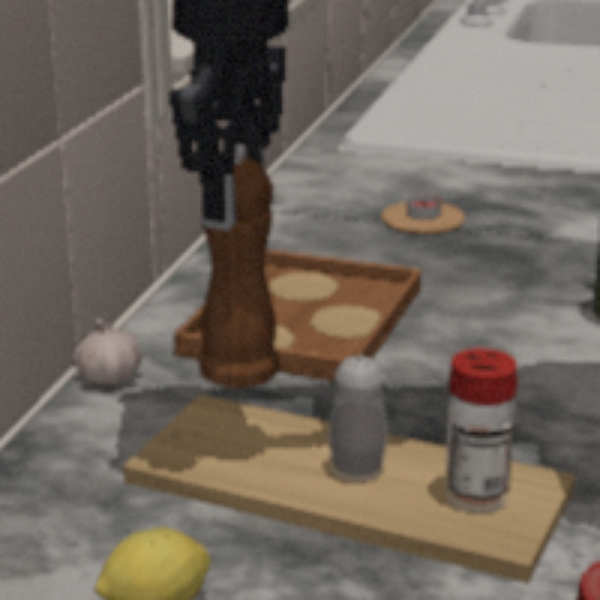

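The mill is held upright, and the tea light sits on the coaster at (425,210). Carrying it back to its spot.

```bash
python3 -m jog '[[[0,0,0,4,12,0,0.4],[0,0,0,14,38,0,0.4],[0,0,0,25,70,0,0.4],[0,0,0,37,105,0,0.4],[0,0,0,49,138,0,0.4],[0,0,0,59,166,0,0.4],[0,0,0,66,185,0,0.4],[0,0,0,67,188.5,0,0.4]]]';python3 -c "
from h import *
go(577.7,75.9,112)"
```

```text
time: 48.42
position: [578.0, 74.4, 175.5]
eef_rot: [[0.996, -0.089, 0.0], [-0.089, -0.996, -0.001], [0.0, 0.001, -1.0]]
force: [-0.1, 0.2, -1.4]
finger_gap: 46.2
t 48.42 pos [578.   74.4 175.5] gap 46.2 F [-0.1  0.2 -1.4] tilt [ 0.    -0.001 -1.   ]
TURN [ 0.001 -0.    -0.002] SHIFT [-0.4 -1.5 63.5]
```

```bash
python3 -m jog '[[[0,0,0,-0.4,-1.2,8,0.4],[0,0,0,-0.4,-1.2,20,0.4],[0,0,0,-0.4,-1.2,35,0.4],[0,0,0,-0.4,-1.2,48,0.4],[0,0,0,-0.4,-1.2,58,0.4],[0,0,0,-0.4,-1.2,64,0.4],[0,0,0,-0.4,-1.2,67,0.4],[0,0,0,-0.4,-1.2,67,0.4]]]';python3 -c "
from h import *
go(577.7,75.9,104.4)"
```

```text
time: 49.42
position: [577.8, 75.5, 108.6]
eef_rot: [[0.996, -0.089, 0.0], [-0.089, -0.996, -0.001], [0.0, 0.001, -1.0]]
force: [-0.1, 0.7, -1.1]
finger_gap: 46.0
t 49.42 pos [577.8  75.5 108.6] gap 46.0 F [-0.1  0.7 -1.1] tilt [ 0.    -0.001 -1.   ]
TURN [ 0.001 -0.    -0.002] SHIFT [-0.1 -0.4  4.2]
```

```bash
python3 -m jog '[[[0,0,0,0,-0.4,1.5,0.4],[0,0,0,0,-0.4,2.5,0.4],[0,0,0,0,-0.4,3.3,0.4],[0,0,0,0,-0.4,3.3,0.4]]]'
```

```text
time: 49.92
position: [578.2, 75.9, 105.8]
eef_rot: [[0.996, -0.09, 0.001], [-0.09, -0.996, -0.001], [0.001, 0.001, -1.0]]
force: [-0.8, 0.1, 2.7]
finger_gap: 46.1
```

Contact. Releasing and rising.

```bash
python3 -m jog '[[[0,0,0,0,0,0,0.58],[0,0,0,0,0,0,0.65],[0,0,0,0,0,0,0.8],[0,0,0,0,0,0,1],[0,0,0,0,0,0,1],[0,0,0,0,0,-10,1],[0,0,0,0,0,-30,1],[0,0,0,0,0,-50,1]]]';python3 -m jog '[[[0,0,0,0,0,-20,1],[0,0,0,0,0,-45,1],[0,0,0,0,0,-70,1],[0,0,0,0,0,-75,1]]]'; python3 - <<'E'
from h import *
go(350.4,290.8,200)
q,d=cams.snapshot("side")
cv2.imwrite("pics/v31.png",cv2.resize(q[130:330,230:430],None,fx=3,fy=3))
E
```

```text
time: 50.92
position: [578.2, 76.0, 157.1]
eef_rot: [[0.996, -0.089, 0.002], [-0.089, -0.996, -0.001], [0.002, 0.001, -1.0]]
force: [0.5, 0.0, 0.1]
finger_gap: 85.5
time: 51.42
position: [578.9, 76.1, 234.5]
eef_rot: [[0.996, -0.089, 0.006], [-0.089, -0.996, -0.001], [0.006, 0.0, -1.0]]
force: [0.4, -0.8, -0.1]
finger_gap: 85.3
t 51.42 pos [578.9  76.1 234.5] gap 85.3 F [ 0.4 -0.8 -0.1] tilt [ 0.006 -0.001 -1.   ]
TURN [ 0.    -0.006 -0.002] SHIFT [-247.  -193.4   32.9]
```

View pics/v31.png

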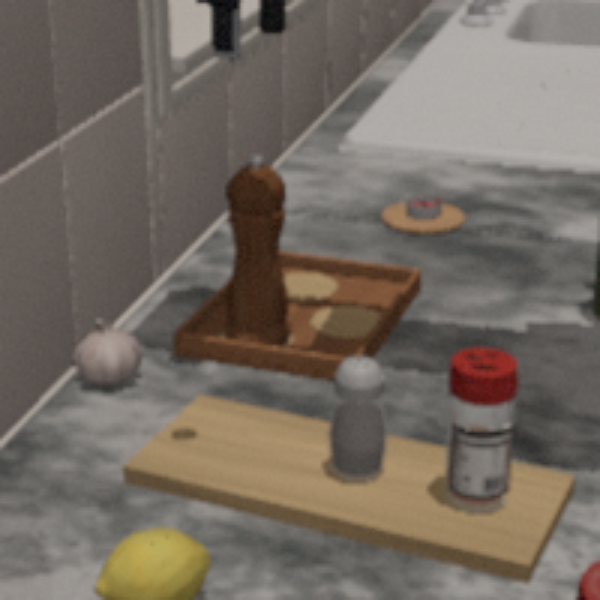

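The pepper mill stands upright in the tray at (258,255). Now the jar.

```bash
python3 -m jog '[[[0,-0.006,0,-18,-14,0,1],[0,-0.006,0,-52,-40,8,1],[0,-0.006,0,-94,-73,20,1],[0,-0.006,0,-136,-106,33,1],[0,-0.006,0,-178,-139,33,1],[0,-0.006,0,-214,-167,33,1],[0,-0.006,0,-238,-187,33,1],[0,-0.006,0,-247,-193,33,1]]]'; python3 -c "
from h import *
go(350.4,290.8,50)"
```

```text
time: 52.48
position: [347.5, 291.2, 198.9]
eef_rot: [[0.996, -0.087, -0.003], [-0.087, -0.996, -0.001], [-0.003, 0.001, -1.0]]
force: [1.1, -0.1, 0.1]
finger_gap: 85.5
t 52.48 pos [347.5 291.2 198.9] gap 85.5 F [ 1.1 -0.1  0.1] tilt [-0.003 -0.001 -1.   ]
TURN [0.001 0.003 0.001] SHIFT [ 3.400e+00 -1.000e-01  1.488e+02]
```

```bash
python3 -m jog '[[[0,0.003,0,3,0,10,1],[0,0.003,0,3,0,32,1],[0,0.003,0,3,0,60,1],[0,0.003,0,3,0,90,1],[0,0.003,0,3,0,117,1],[0,0.003,0,3,0,138,1],[0,0.003,0,3,0,148,1],[0,0.003,0,3,0,148,1]]]'; python3 -c "
from h import *
go(350.4,290.8,50)"
```

```text
time: 53.48
position: [350.0, 290.1, 50.1]
eef_rot: [[0.996, -0.087, -0.001], [-0.087, -0.996, -0.002], [-0.001, 0.002, -1.0]]
force: [-1.3, 0.6, 0.5]
finger_gap: 85.3
t 53.48 pos [350.  290.1  50.1] gap 85.3 F [-1.3  0.6  0.5] tilt [-0.001 -0.002 -1.   ]
TURN [ 0.002  0.001 -0.   ] SHIFT [ 0.3 -0.8  0.1]
```

```bash
python3 -m jog '[[[0,0,0,0.3,-0.8,0,0.8],[0,0,0,0.3,-0.8,0,0.68],[0,0,0,0.3,-0.8,0,0.6],[0,0,0,0.3,-0.8,0,0.52],[0,0,0,0.3,-0.8,0,0.4],[0,0,0,0.3,-0.8,0,0.35],[0,0,0,0.3,-0.8,0,0.35],[0,0,0,0.3,-0.8,0,0.35]]]' 40; python3 -m jog '[[[0,0,0,0,0,-5,0.35],[0,0,0,0,0,-15,0.35],[0,0,0,0,0,-30,0.35],[0,0,0,0,0,-48,0.35],[0,0,0,0,0,-65,0.35],[0,0,0,0,0,-80,0.35],[0,0,0,0,0,-88,0.35],[0,0,0,0,0,-88,0.35]]]' 50; python3 - <<'E'
from h import *
go(572.3,-45.9,138)
q,d=cams.snapshot("side")
cv2.imwrite("pics/v32.png",cv2.resize(q[130:330,230:430],None,fx=3,fy=3))
E
```

```text
time: 54.48
position: [350.6, 291.2, 50.6]
eef_rot: [[0.996, -0.088, -0.001], [-0.088, -0.996, -0.001], [-0.001, 0.001, -1.0]]
force: [-1.2, 1.7, 5.8]
finger_gap: 43.0
time: 55.48
position: [350.9, 291.4, 139.1]
eef_rot: [[0.996, -0.087, 0.0], [-0.087, -0.996, -0.001], [0.0, 0.001, -1.0]]
force: [0.6, -0.2, -0.9]
finger_gap: 42.3
t 55.48 pos [350.9 291.4 139.1] gap 42.3 F [ 0.6 -0.2 -0.9] tilt [ 0.    -0.001 -1.   ]
TURN [ 0.001 -0.    -0.   ] SHIFT [250.  316.6   1.4]
```

View pics/v32.png

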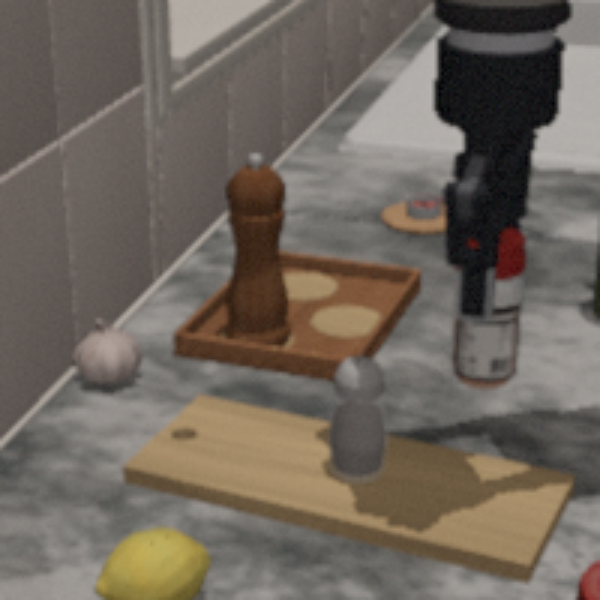

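The jar (487,350) is held upright. Carrying it back to its tray spot.

```bash
python3 -m jog '[[[0,0,0,8,10,0,0.35],[0,0,0,25,32,0,0.35],[0,0,0,48,61,0,0.35],[0,0,0,74,94,0,0.35],[0,0,0,101,128,0,0.35],[0,0,0,128,162,0,0.35],[0,0,0,155,196,0,0.35],[0,0,0,180,228,0,0.35]]]'; python3 -c "
from h import *
go(572.3,-45.9,138)"
```

```text
time: 56.52
position: [510.4, 46.1, 138.1]
eef_rot: [[0.996, -0.088, -0.002], [-0.088, -0.996, -0.002], [-0.002, 0.002, -1.0]]
force: [-0.1, 0.0, -0.6]
finger_gap: 42.6
t 56.52 pos [510.4  46.1 138.1] gap 42.6 F [-0.1  0.  -0.6] tilt [-0.002 -0.002 -1.   ]
TURN [ 0.002  0.002 -0.001] SHIFT [69.7 86.1  0.2]
```

```bash
python3 -m jog '[[[0,0,0,20,25,0,0.35],[0,0,0,38,47,0,0.35],[0,0,0,54,67,0,0.35],[0,0,0,65,80,0,0.35],[0,0,0,69,85.5,0,0.35],[0,0,0,69.7,86,0,0.35],[0,0,0,69.7,86,0,0.35]]]'; python3 -c "
from h import *
go(572.3,-45.9,46)"
```

```text
time: 57.4
position: [571.9, -45.1, 138.1]
eef_rot: [[0.996, -0.088, -0.002], [-0.088, -0.996, -0.001], [-0.002, 0.002, -1.0]]
force: [0.5, -0.3, -0.6]
finger_gap: 42.6
t 57.4 pos [571.9 -45.1 138.1] gap 42.6 F [ 0.5 -0.3 -0.6] tilt [-0.002 -0.001 -1.   ]
TURN [ 0.002  0.002 -0.   ] SHIFT [ 0.7  0.6 92.1]
```

```bash
python3 -m jog '[[[0,0.002,0,0.5,0.6,8,0.35],[0,0.002,0,0.5,0.6,25,0.35],[0,0.002,0,0.5,0.6,45,0.35],[0,0.002,0,0.5,0.6,65,0.35],[0,0.002,0,0.5,0.6,80,0.35],[0,0.002,0,0.5,0.6,89,0.35],[0,0.002,0,0.5,0.6,92,0.35],[0,0.002,0,0.5,0.6,92,0.35]]]'; python3 -m jog '[[[0,0,0,0,0,1.5,0.35],[0,0,0,0,0,3,0.35],[0,0,0,0,0,3.8,0.35],[0,0,0,0,0,3.8,0.35]]]'; python3 -c "
from h import *
go(572.3,-45.9,42)"
```

```text
time: 58.4
position: [572.4, -45.9, 46.4]
eef_rot: [[0.996, -0.087, 0.0], [-0.087, -0.996, -0.002], [0.0, 0.002, -1.0]]
force: [-0.3, -0.1, 0.1]
finger_gap: 42.6
time: 58.9
position: [572.5, -45.9, 42.7]
eef_rot: [[0.996, -0.087, 0.001], [-0.087, -0.996, -0.002], [0.001, 0.002, -1.0]]
force: [0.4, -0.7, -0.6]
finger_gap: 42.6
t 58.9 pos [572.5 -45.9  42.7] gap 42.6 F [ 0.4 -0.7 -0.6] tilt [ 0.001 -0.002 -1.   ]
TURN [ 0.002 -0.001 -0.   ] SHIFT [-0.2 -0.   0.7]
```

```bash
python3 -m jog '[[[0,0,0,0,0,0.6,0.35],[0,0,0,0,0,1,0.35],[0,0,0,0,0,1,0.35]]]'
```

```text
time: 59.28
position: [572.7, -45.9, 42.7]
eef_rot: [[0.996, -0.087, 0.001], [-0.087, -0.996, -0.002], [0.002, 0.002, -1.0]]
force: [-2.7, -0.4, 7.6]
finger_gap: 42.4
```

Contact at 7.6 N. Releasing and rising.

```bash
python3 -m jog '[[[0,0,0,0,0,-0.3,0.54],[0,0,0,0,0,-0.3,0.62],[0,0,0,0,0,-0.3,0.8],[0,0,0,0,0,-0.3,1],[0,0,0,0,0,-0.3,1],[0,0,0,0,0,-10,1],[0,0,0,0,0,-30,1],[0,0,0,0,0,-55,1]]]';python3 -m jog '[[[0,0,0,0,0,-25,1],[0,0,0,0,0,-55,1],[0,0,0,0,0,-90,1],[0,0,0,0,0,-115,1],[0,0,0,0,0,-125,1]]]';python3 -c "
from h import *
go(436,280.2,220)
q,d=cams.snapshot('side')
cv2.imwrite('pics/v33.png',cv2.resize(q[130:330,230:430],None,fx=3,fy=3))"
```

```text
time: 60.28
position: [572.4, -45.8, 98.5]
eef_rot: [[0.996, -0.087, 0.001], [-0.087, -0.996, -0.002], [0.001, 0.002, -1.0]]
force: [-0.3, -1.7, 0.1]
finger_gap: 85.3
time: 60.9
position: [572.9, -45.6, 225.7]
eef_rot: [[0.996, -0.087, 0.004], [-0.087, -0.996, -0.002], [0.004, 0.002, -1.0]]
force: [0.4, 0.4, 0.4]
finger_gap: 85.1
t 60.9 pos [572.9 -45.6 225.7] gap 85.1 F [0.4 0.4 0.4] tilt [ 0.004 -0.002 -1.   ]
TURN [ 0.002 -0.004 -0.   ] SHIFT [-164.8 -312.6    4.4]
```

View pics/v33.png

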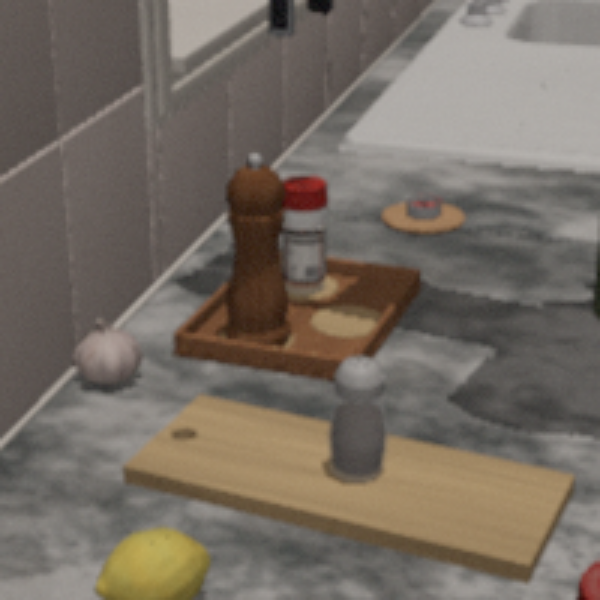

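The jar stands in the tray at (305,235). Last, the salt mill.

```bash
python3 -m jog '[[[0.002,-0.004,0,-11,-20,4,1],[0.002,-0.004,0,-32,-60,4,1],[0.002,-0.004,0,-60,-113,4,1],[0.002,-0.004,0,-88,-167,4,1],[0.002,-0.004,0,-116,-220,4,1],[0.002,-0.004,0,-142,-269,4,1],[0.002,-0.004,0,-159,-302,4,1],[0.002,-0.004,0,-165,-312.5,4,1]]]'; python3 -c "
from h import *
go(436,280.2,29)"
```

```text
time: 61.95
position: [433.5, 282.0, 219.3]
eef_rot: [[0.996, -0.084, -0.002], [-0.084, -0.996, -0.001], [-0.002, 0.001, -1.0]]
force: [0.3, -0.1, 0.5]
finger_gap: 85.2
t 61.95 pos [433.5 282.  219.3] gap 85.2 F [ 0.3 -0.1  0.5] tilt [-0.002 -0.001 -1.   ]
TURN [0.001 0.002 0.003] SHIFT [  3.    1.3 190.3]
```

```bash
python3 -m jog '[[[0,0.002,0.003,2.5,1.5,15,1],[0,0.002,0.003,2.5,1.5,45,1],[0,0.002,0.003,2.5,1.5,80,1],[0,0.002,0.003,2.5,1.5,115,1],[0,0.002,0.003,2.5,1.5,145,1],[0,0.002,0.003,2.5,1.5,170,1],[0,0.002,0.003,2.5,1.5,184,1],[0,0.002,0.003,2.5,1.5,189,1]]]'; python3 -c "
from h import *
go(436,280.2,29)"
```

```text
time: 62.95
position: [435.1, 279.6, 29.6]
eef_rot: [[0.996, -0.087, -0.001], [-0.087, -0.996, -0.002], [-0.001, 0.002, -1.0]]
force: [-0.0, -0.0, 1.5]
finger_gap: 85.2
t 62.95 pos [435.1 279.6  29.6] gap 85.2 F [-0.  -0.   1.5] tilt [-0.001 -0.002 -1.   ]
TURN [ 0.002  0.001 -0.   ] SHIFT [ 0.9 -0.7  0.6]
```

```bash
python3 -m jog '[[[0,0,0,0.8,-0.7,0,0.8],[0,0,0,0.8,-0.7,0,0.68],[0,0,0,0.8,-0.7,0,0.6],[0,0,0,0.8,-0.7,0,0.52],[0,0,0,0.8,-0.7,0,0.4],[0,0,0,0.8,-0.7,0,0.35],[0,0,0,0.8,-0.7,0,0.35],[0,0,0,0.8,-0.7,0,0.35]]]' 40; python3 -m jog '[[[0,0,0,0,0,-5,0.35],[0,0,0,0,0,-15,0.35],[0,0,0,0,0,-30,0.35],[0,0,0,0,0,-48,0.35],[0,0,0,0,0,-62,0.35],[0,0,0,0,0,-70,0.35],[0,0,0,0,0,-72,0.35]]]' 50; python3 - <<'E'
from h import *
go(513.3,22.4,100)
q,d=cams.snapshot("side")
cv2.imwrite("pics/v34.png",cv2.resize(q[130:330,230:430],None,fx=3,fy=3))
E
```

```text
time: 63.95
position: [436.1, 280.4, 30.3]
eef_rot: [[0.996, -0.087, -0.001], [-0.087, -0.996, -0.001], [-0.0, 0.001, -1.0]]
force: [-1.6, 0.0, 5.4]
finger_gap: 37.6
time: 64.82
position: [436.3, 280.6, 102.9]
eef_rot: [[0.996, -0.087, 0.0], [-0.087, -0.996, -0.001], [0.0, 0.001, -1.0]]
force: [0.3, 0.4, -1.7]
finger_gap: 37.5
t 64.83 pos [436.3 280.6 102.9] gap 37.5 F [ 0.3  0.4 -1.7] tilt [ 0.    -0.001 -1.   ]
TURN [ 0.001 -0.     0.   ] SHIFT [ 99.2 250.5   3.1]
```

View pics/v34.png

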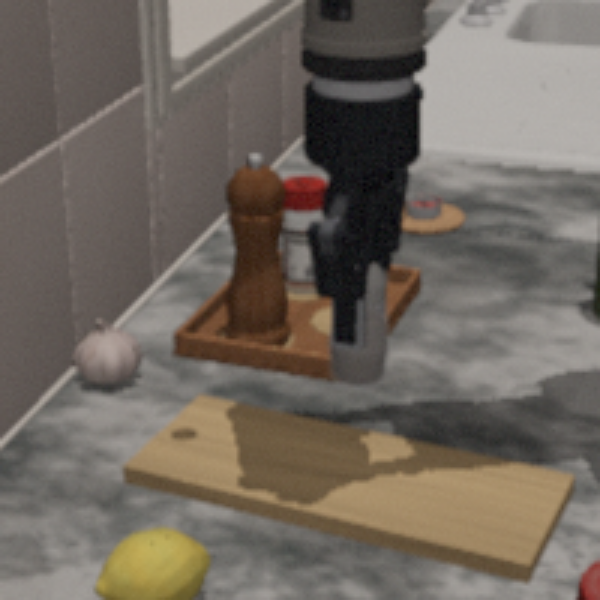

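The salt mill (358,330) is held upright. The pepper mill is back and stands diagonally beside the gripper, so I'll bring the salt mill in from the front. I'll also turn the jaws about 46°, so the body's flat face points at the pepper mill and the jaws open towards the jar side.

```bash
python3 -m jog '[[[0,0,-0.05,2,15,0,0.35],[0,0,-0.15,5,45,0,0.35],[0,0,-0.28,8,80,0,0.35],[0,0,-0.42,12,118,0,0.35],[0,0,-0.56,16,156,0,0.35],[0,0,-0.68,20,192,0,0.35],[0,0,-0.76,23,222,0,0.35],[0,0,-0.8,24.6,239,0,0.35]]]'; python3 - <<'E'
from h import *
go(513.3,22.4,100,41)
q,d=cams.snapshot("side")
cv2.imwrite("pics/v35.png",cv2.resize(q[130:270,270:410],None,fx=4,fy=4))
E
```

```text
time: 65.88
position: [439.5, 38.9, 102.4]
eef_rot: [[0.756, 0.654, -0.001], [0.654, -0.756, -0.001], [-0.002, 0.0, -1.0]]
force: [0.1, -0.3, -0.5]
finger_gap: 37.2
t 65.88 pos [439.5  38.9 102.4] gap 37.2 F [ 0.1 -0.3 -0.5] tilt [-0.001 -0.001 -1.   ]
TURN [ 0.     0.002 -0.002] SHIFT [45.  60.8  2.4]
```

View pics/v35.png

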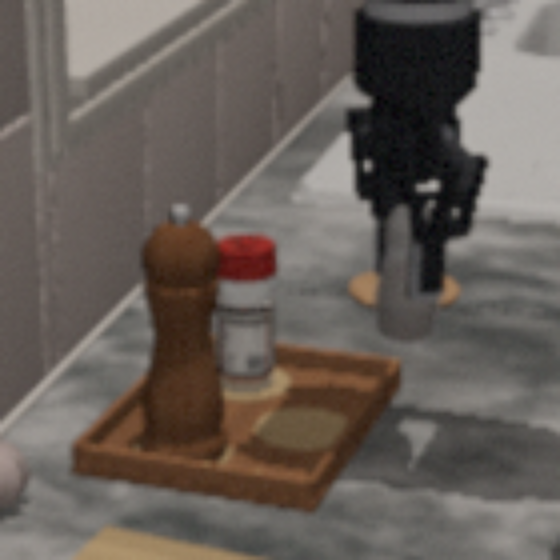

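The salt mill (405,290) is held in front of the tray with the jaws turned. Moving over its spot.

```bash
python3 -m jog '[[[0,0,0,6,8,0,0.35],[0,0,0,16,22,0,0.35],[0,0,0,27,37,0,0.35],[0,0,0,37,50,0,0.35],[0,0,0,43,58,0,0.35],[0,0,0,45,60.8,0,0.35],[0,0,0,45,60.8,0,0.35]]]'; python3 - <<'E'
from h import *
go(513.3,22.4,26,41)
q,d=cams.snapshot("side");p,d=cams.snapshot("top")
cv2.imwrite("pics/v36.png",np.hstack([cv2.resize(q[130:270,270:410],None,fx=2.8,fy=2.8),cv2.resize(p[170:310,270:410],None,fx=2.8,fy=2.8)]))
E
```

```text
time: 66.8
position: [513.2, 21.6, 102.1]
eef_rot: [[0.755, 0.655, -0.002], [0.655, -0.755, -0.002], [-0.003, 0.0, -1.0]]
force: [-0.1, -0.5, -1.9]
finger_gap: 37.6
t 66.8 pos [513.2  21.6 102.1] gap 37.6 F [-0.1 -0.5 -1.9] tilt [-0.002 -0.002 -1.   ]
TURN [ 0.     0.003 -0.001] SHIFT [ 0.8 -0.5 76.1]
```

View pics/v36.png

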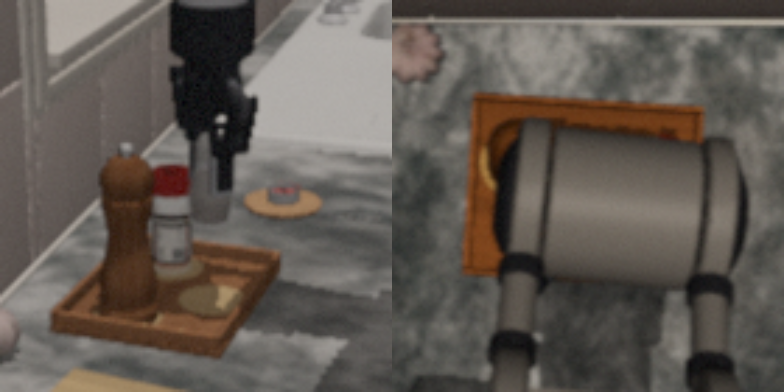

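I want to see how high the wide wrist housing sits relative to the pepper mill before lowering.

```bash
python3 - <<'E'
from h import *
q,d=cams.snapshot("side")
cv2.imwrite("pics/v37.png",cv2.resize(q[0:260,250:450],None,fx=2.3,fy=2.3))
c=cams.get_calibration("side")
p,dt=cams.snapshot("top")
# height of wrist housing near the pepper, from top depth isn't underside; print side projection of z levels at tool axis
print(((proj("side",[[513,22,z] for z in(150,200,250,300,350,400)])-[250,0])*2.3).round(0).tolist())
E
```

```text
[[217.0, 426.0], [218.0, 382.0], [218.0, 337.0], [219.0, 290.0], [220.0, 241.0], [220.0, 190.0]]
```

View pics/v37.png

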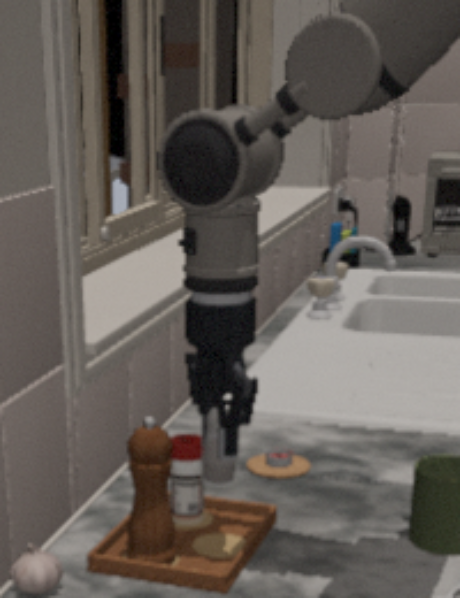

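The wide housing's underside (row 205) is at z≈385, so it stays well clear after lowering 80 mm. Lowering.

```bash
python3 -m jog '[[[0,0.002,0,0.7,-0.5,8,0.35],[0,0.002,0,0.7,-0.5,20,0.35],[0,0.002,0,0.7,-0.5,36,0.35],[0,0.002,0,0.7,-0.5,52,0.35],[0,0.002,0,0.7,-0.5,65,0.35],[0,0.002,0,0.7,-0.5,73,0.35],[0,0.002,0,0.7,-0.5,76,0.35],[0,0.002,0,0.7,-0.5,76,0.35]]]'; python3 -m jog '[[[0,0,0,0,0,1.5,0.35],[0,0,0,0,0,3,0.35],[0,0,0,0,0,3,0.35]]]';python3 - <<'E'
from h import *
go(513.3,22.4,22,41)
q,d=cams.snapshot("side")
cv2.imwrite("pics/v38.png",cv2.resize(q[130:270,270:410],None,fx=4,fy=4))
E
```

```text
time: 68.0
position: [513.3, 22.1, 26.5]
eef_rot: [[0.756, 0.655, 0.0], [0.655, -0.756, -0.001], [-0.0, 0.001, -1.0]]
force: [0.1, 0.3, -0.9]
finger_gap: 37.6
time: 68.38
position: [513.3, 22.1, 23.6]
eef_rot: [[0.755, 0.655, 0.0], [0.655, -0.755, -0.001], [-0.0, 0.001, -1.0]]
force: [-0.8, 0.0, -1.3]
finger_gap: 37.2
t 68.38 pos [513.3  22.1  23.6] gap 37.2 F [-0.8  0.  -1.3] tilt [ 0.    -0.001 -1.   ]
TURN [ 0.001  0.    -0.001] SHIFT [ 0.2 -0.2  1.6]
```

View pics/v38.png

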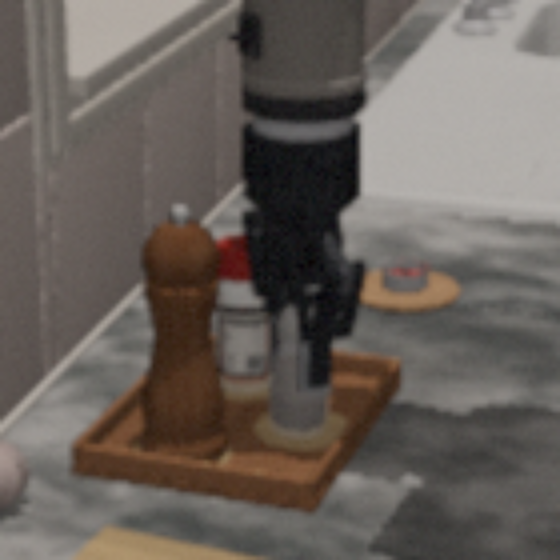

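```bash
python3 -m jog '[[[0,0,0,0.2,-0.2,1,0.35],[0,0,0,0.2,-0.2,2,0.35],[0,0,0,0.2,-0.2,2,0.35]]]'
```

```text
time: 68.8
position: [513.7, 22.6, 22.4]
eef_rot: [[0.756, 0.655, 0.001], [0.655, -0.756, -0.001], [0.001, 0.001, -1.0]]
force: [-1.4, 0.1, 6.1]
finger_gap: 37.6
```

Contact at 6 N. Releasing with only a partial opening (51 mm), then rising straight.

```bash
python3 -m jog '[[[0,0,0,0,0,-0.2,0.47],[0,0,0,0,0,-0.2,0.53],[0,0,0,0,0,-0.2,0.6],[0,0,0,0,0,-0.2,0.62],[0,0,0,0,0,-0.2,0.62],[0,0,0,0,0,-10,0.62],[0,0,0,0,0,-30,0.62],[0,0,0,0,0,-55,0.62]]]';python3 -m jog '[[[0,0,0,0,0,-25,0.62],[0,0,0,0,0,-55,0.62],[0,0,0,0,0,-90,0.62],[0,0,0,0,0,-120,0.62],[0,0,0,-30,0,-140,0.62],[0,0,0,-80,0,-140,0.62],[0,0,0,-130,0,-140,0.62],[0,0,0,-160,0,-140,0.62]]]';python3 - <<'E'
from h import *
go(300,-250,200,41)
q,d=cams.snapshot("side");p,d=cams.snapshot("top")
cv2.imwrite("pics/v39.png",np.hstack([cv2.resize(q[130:270,270:410],None,fx=2.8,fy=2.8),cv2.resize(p[170:310,270:410],None,fx=2.8,fy=2.8)]))
E
```

```text
time: 69.8
position: [513.4, 22.6, 78.3]
eef_rot: [[0.756, 0.655, 0.001], [0.655, -0.756, -0.001], [0.0, 0.001, -1.0]]
force: [1.1, 0.3, -0.5]
finger_gap: 52.9
time: 70.8
position: [390.8, -83.0, 219.0]
eef_rot: [[0.756, 0.655, 0.001], [0.655, -0.756, -0.001], [0.0, 0.002, -1.0]]
force: [0.3, -0.6, -0.3]
finger_gap: 52.7
t 70.8 pos [390.8 -83.  219. ] gap 52.7 F [ 0.3 -0.6 -0.3] tilt [ 0.001 -0.001 -1.   ]
TURN [ 0.002 -0.    -0.002] SHIFT [-178.    66.8   19.1]
```

View pics/v39.png

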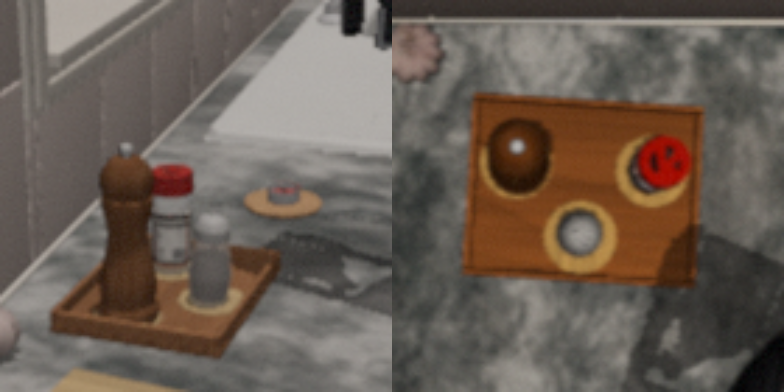

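All three are back in place: pepper (518,150), jar (660,165) and salt (580,232) in the top crop. I'll compare with the first picture numerically and check the bystanders.

```bash
python3 - <<'E'
from h import *
np.set_printoptions(precision=1,suppress=True)
p1,d=cams.snapshot("top");q1,_=cams.snapshot("side")
cv2.imwrite("pics/top1.png",p1);cv2.imwrite("pics/side1.png",q1)
p0=cv2.imread("pics/top0.png");q0=cv2.imread("pics/side0.png")
def cap(p):
    h=cv2.cvtColor(p,cv2.COLOR_BGR2HSV);m=cv2.inRange(h,(0,200,100),(8,255,255));k=np.zeros_like(m);k[210:250,352:380]=m[210:250,352:380];e=cv2.fitEllipse(cv2.convexHull(big(k)[0]));return e[0]
for n,f,z in(("jar",cap,111),): print(n,*[ray("top",[f(p)],z)[0] for p in(p0,p1)])
# shift of each top by template matching old patch in the new picture
def sh(a,b,c,r=9,s=7):
    x,y=c;U=4
    A=cv2.resize(a[y-r:y+r,x-r:x+r],None,fx=U,fy=U,interpolation=cv2.INTER_CUBIC);B=cv2.resize(b[y-r-s:y+r+s,x-r-s:x+r+s],None,fx=U,fy=U,interpolation=cv2.INTER_CUBIC)
    m=cv2.minMaxLoc(cv2.matchTemplate(B,A,cv2.TM_CCOEFF_NORMED));return (np.array(m[3])-s*U)/U,round(m[1],3)
for n,c in(("pepper",(315,226)),("jar",(367,228)),("salt",(337,253)),("lemon",(163,248)),("garlic",(277,188)),("tray corner",(300,206))): print("top",n,*sh(p0,p1,c),"px")
for n,c in(("pepper",(315,192)),("jar",(332,195)),("salt",(346,208)),("lemon",(281,321)),("garlic",(265,249))): print("side",n,*sh(q0,q1,c),"px")
E
```

```text
jar [571.8 -45.8 111. ] [572.3 -46.3 111. ]
top pepper [-0.5 -0.8] 0.993 px
top jar [ 0.2 -0.2] 0.974 px
top salt [-0.5  0. ] 0.966 px
top lemon [0. 0.] 0.995 px
top garlic [0. 0.] 0.991 px
top tray corner [0. 0.] 0.992 px
side pepper [-0.2  0. ] 0.982 px
side jar [-0.2  0. ] 0.993 px
side salt [0. 0.] 0.975 px
side lemon [0. 0.] 0.994 px
side garlic [0. 0.] 0.997 px
```

```bash
python3 -c "
from bench import bot
print(bot.hand_in()); print(bot.sense()['time'])"
```

```text
the job is handed in; nothing more can be done
None
the job is handed in; nothing more can be done
```

The job is done and handed in at about 71 s. I moved the pepper mill, spice jar and salt mill upright onto the board, set the tea light on the coaster, then put all three back upright on their own spots in the tray.

**Last checks**
- **Tea light:** within about 1 mm of the coaster centre in the top view, and flat in the side view.
- **Return spots:** compared with the first pictures, the jar is back within about 1 mm, the salt mill within about 1 mm and the pepper mill within about 2 mm.
- **Lemon and garlic:** no measurable movement.
- **Forces:** none above about 16 N in any reading I took, that peak being when I felt for the tray floor. The gripper was clear of everything at hand-in.

**What disagreed**
- **Fingertip height:** the tips stood about 20 mm behind the reported TCP instead of 17 mm ahead of it. I worked from the measured offset, and the floor contact confirmed it.
- **Side camera:** it was off by about 1–2 px, so I took positions from the top view.
- **Inlay centres:** at the start the salt mill stood about 4 mm, and the pepper mill about 4 mm, off their inlay centres. I put them back where they had stood, not on the centres.

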